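# Pack flanged stubs head-to-tail in the steriliser carrier

## Task

Take the two flanged pipe stubs from the draining rack and pack them into the sterilising carrier behind the two already there, carrying on their alternation of tube up and tube down, so that all four stand upright in one straight row, tucked under each other's flanges without gaps. Then push the sliding end stop up tight against the row and lock it there with its black knob, turning clockwise until the clutch clicks over. Leave the bottle, the beaker and the brass ring alone.

Things in the scene. Friction and masses are not known exactly. Their poses are not given: they have to be found in the camera images.
- stub_a: stainless pipe stub like a top hat: flange 54 mm diameter, 8 mm thick; tube 30 mm diameter, 36 mm long beyond it, 44 overall; bore 24 mm (grip outside); 0.15 to 0.24 kg; centre of mass 13 mm from the flat flange face. Origin: centre of the flat flange face, z along the tube to its free end. Starts in the carrier, tube up, loosely spaced, first or second from the end wall (a and b swap at random).
- stub_b: a stub just like stub_a (origin: centre of the flat flange face, z along the tube to its free end). Starts in the carrier in the other of the first two places, tube down: z down, standing on the tube's end with the flange on top, easily tipped.
- stub_c: a stub just like stub_a (origin: centre of the flat flange face, z along the tube to its free end). Starts on edge in the draining rack, in the cradle at the rack's -x end, axis level.
- stub_d: a stub just like stub_a (origin: centre of the flat flange face, z along the tube to its free end). Starts on edge in the draining rack, in the cradle at the rack's +x end, axis level.
- rack: fixed blue draining rack, base 176 x 66 x 6 mm. Origin: centre of its underside, z up. Cradles at x = -52 and +52 mm hold a stub on edge, 41 mm up, tube to the rack's -y, flange face at y = +18 mm. Vee under the flange 50 mm wide, 26 high; web under the tube 29 wide, 33 high, y -8 to +6 mm; tab behind the flange 26 wide, 26 high. Free beside tube and flange at axis height. Lift stubs straight up.
- carrier: fixed aluminium channel, 78 mm wide, 400 mm long. Origin: at the inner face of the fixed end wall, on the centre line, at table height; z up; y runs along the channel from the end wall to the sliding stop. Perforated floor at z = 6 mm; end wall 54 mm high; lips with inner faces at x = +-29.5 mm and tops at z = 14 mm guide flanges that lie on the floor.
- row_start (a point): foot of the carrier's end wall: inner face, centre line, floor level (z = 6 mm); axes as the carrier. Along its y a stub touching the wall has its axis at 27 mm; neighbours standing opposite ways up nest at 42 mm between axes, same way up only at 54 mm; four alternate stubs are 180 mm long. A tube-up stub must be set down clear, then slid in under the flange of a tube-down neighbour.
- stop (a joint): sliding end stop of the carrier: steel foot with an upright plate 54 mm wide, 52 mm high above the table, 6 mm thick. In m, grows as it slides to the end wall: its pushing face is at carrier y = 0.290 minus this value (tight row: 0.110). Starts at 0 to 0.02, drags with 2.5 N (the row adds up to 6 N) and stays where it is left. Slide it by its knob or the back of its plate.
- knob_grip (a point): grip point of the black wing knob on the stop: on its vertical axis, 52 mm above the table, 48 mm from the stop's pushing face and 42 mm from the back of its plate. The wing is a bar 14 mm wide (point x) and 46 mm long (point y), from 30 to 61 mm above the table, on a disc of 38 mm diameter. z up.
- clutch_knob (a joint): how far the knob has slipped in its clutch, in rad. Turned clockwise seen from above, the knob first drives its screw with little resistance for 0.4 to 0.9 rad while this stays 0; once the screw is tight the clutch slips at 0.3 N m and this grows. One click is 0.35 rad.
- detergent: bystander: white plastic bottle, 62 mm diameter, 150 mm high, origin at the centre of its base
- beaker: bystander: steel beaker, 72 mm diameter, 85 mm high, origin at the centre of its base
- spare_ring: bystander: brass ring, 64 mm outer diameter, 12 mm high, lying flat, origin at the centre of its underside
Mind the look-alikes: they are no part of the job. Leave any blue look-alike of the stub_a alone.

How it is judged:
By the outcome, as a careful person would: the job done as asked, in the order asked, and still so for the second after the job is handed in, with the robot touching nothing.
It also fails if it takes over 72 s, if anything falls off the work surface, if the arm or the gripper's body presses on something with over 40 N, if the wrist force passes 120 N, or if a joint passes its speed limit or range.

## Robot

A 7-joint arm with a two-finger parallel gripper is mounted at the origin on the work surface. World frame = base frame: x ahead of the robot, y to its left, z up, the work surface at z = 0. Lengths are in m, angles in rad, forces in N, time in s.
With the tool pointing down it reaches from about 0.425 to 0.875 m from the base axis. Payload 4.7 kg.
Tool frame: the origin (TCP) lies midway between the tips of the shut fingers; the grasp point (between the pads) lies 19 mm behind it (bot.grip_point_offset is the distance from the TCP to the grasp point, in m); z points along the fingers, y is the direction in which the jaws open and shut (so a half turn about z gives the same grasp; the last joint's range is limited). The gripper opens to 87 mm and grips with 3 to 60 N. Pads are 19 mm wide; open, the fingers measure 117 mm over their backs; the gripper's body (75 mm by 190 mm) begins 51 mm behind the grasp point.
Start: joints at [1.138, 0.321, -0.07, 1.45, 0.023, 1.371, -0.057], TCP at [0.281, -0.586, 0.189] pointing down, gripper open.
Joint ranges: [-2.86, 2.86], [-0.3, 2.09], [-1.38, 1.24], [0.06, 2.45], [-1.56, 4.7], [0.09, 2.05], [-2.69, 2.69]. Speed limits (rad/s): [2.57, 2.57, 3.14, 3.14, 3.14, 3.14, 3.14].

## Interface

Orientations are given as a unit quaternion [w, x, y, z].
In Python, from workcell import bot gives the robot as it stands. The module is installed in compiled form; this text tells all that it offers.
- The arm moves only by the tool drive_tool, never from a script. Its arguments are lists of equal length, an entry for each row: "xyz": the shift along the tool's x, y, z in units of 40 mm (1.0 is 40 mm), a list of three; "rotation": the turn, a rotation vector about the tool's x, y, z in units of 6 degrees (1.0 is 6 degrees), a list of three. In form: {"xyz": [[tx, ty, tz], ...], "rotation": [[rx, ry, rz], ...]}. A call has 1 to 10 rows; each row shifts and turns the commanded pose from where the row before left it, along the tool's axes as they then stand; what a row does not reach is not made up. A row lasts 1/12 s, in which the tool goes at most 41.7 mm and 7.16 degrees, less where a joint would pass 70% of its speed; a pose out of reach is approached as far as the arm can. A call is refused whole if a number of a shift passes 1 or a number of a turn 1, either way. A call with a gripper value outside its range is refused whole. "fingers" is the closure, from 0 (fully open) to 1 (shut), set as the call begins (left out, the last holds). The fingers move at their own pace and stop on an object; the grip force is fixed at half the most. Time passes only in rows, so rows that do not move let the fingers close. It gives the time, the measured TCP pose, the force and the opening at its end, in the units of the state.
- bot.get_state(): the state, without advancing time (a new reading comes with each control period).
- bot.camera(name): name is "scene" or "top"; returns a dict with "pixels" (480x640x3 uint8, red, green, blue), "fov_y" (degrees; the focal length in pixels is half the picture's height over the tangent of half this angle, whatever the lens; pixels are square), "cx", "cy" (the principal point, pixels), "distortion" ([k1, k2, p1, p2, k3] as OpenCV has them; the pictures are not rectified), "extrinsics" (4x4, takes a point from camera to world coordinates). Camera axes: x right, y down, z forward; pixel columns grow to the right and rows downward; lengths in m; the calibration is good to about 2 mm. A picture is of the moment at which its call begins. There is no depth.
- bot.close_job(): hands the job in, once; it reports no verdict.
Trained networks look in a picture, given as the dict that the camera call returned (one of the last four; its "shot" number tells which), for a name from the list of things; names that differ only in an ending like _2 or _b are one class to them, and where a whole thing is asked for, a point or a joint stands for the part that bears it (a point fixed in the world has none). Each returns a list of dicts, best first, with "score" (0 to 1); they miss things now and then, are a little off and sometimes report something else, mostly with a low value. They report only what shows in the picture. A call takes as long as a camera call. They do not tell look-alikes from the thing itself.
- bot.boxes_of(target, picture): "box" ([left, top, right, bottom] in pixels, round what is visible of it).
The state is a dict: "t": time; "joints": joint angles; "joint_velocities": joint speeds; "tau": joint torques, N m; "ee_pos": TCP position; "ee_rot": TCP orientation; "contact_force": force on the tool from outside, world axes, zero at the start; "moment": the same for the moment, N m; "gripper_width": opening from 0.0 (shut) to 1.0 (fully open).
Only numpy, scipy, OpenCV 4.12 (cv2) and the standard library are available. Lean on these libraries where they do the work, as an engineer would, in place of code of your own. Each camera call takes 0.05 s, during which the arm holds its last target.

## Working session

There is one attempt and no reset: what is moved stays moved. The work goes in short steps, Python scripts to look and compute and a tool call to move; the robot and the scene stay as the last step left them, time stands still between calls to the robot, and variables do not carry over. Pictures are saved under pics/ and viewed, and the job is handed in when it is done.

Besides the shell and the picture viewer there is one more tool, called after "Emit:" as name(argument=value, ...), one argument or row to a line, values as JSON. drive_tool: Moves the arm, as the interface text tells. Its arguments: {"type":"object","properties":{"xyz":{"type":"array"},"rotation":{"type":"array"},"fingers":{"type":"number"}},"required":["xyz","rotation"]}

```bash
mkdir -p pics
cat > h.py <<'E'
import numpy as np, cv2
from workcell import bot
from scipy.spatial.transform import Rotation as R
def K(c):
    f=240/np.tan(np.radians(c["fov_y"])/2)
    return np.array([[f,0,c["cx"]],[0,f,c["cy"]],[0,0,1.]])
def proj(c,P):
    E=np.linalg.inv(np.array(c["extrinsics"]))
    rv,_=cv2.Rodrigues(E[:3,:3])
    return cv2.projectPoints(np.array(P,float).reshape(-1,1,3),rv,E[:3,3],K(c),np.array(c["distortion"],float))[0][:,0]
def unproj(c,px,z):
    u=cv2.undistortPoints(np.array(px,float).reshape(-1,1,2),K(c),np.array(c["distortion"],float))[:,0]
    E=np.array(c["extrinsics"]); d=np.c_[u,np.ones(len(u))]@E[:3,:3].T; o=E[:3,3]
    return o+d*((z-o[2])/d[:,2])[:,None]
def save(c,n,crop=None,s=1):
    p=c["pixels"][...,::-1]
    if crop: p=p[crop[1]:crop[3],crop[0]:crop[2]]
    if s!=1: p=cv2.resize(p,None,fx=s,fy=s,interpolation=cv2.INTER_CUBIC)
    cv2.imwrite("pics/"+n+".png",p)
E
python3 - <<'E'
from h import *
s=bot.get_state();print(s); print(bot.grip_point_offset)
for n in("top","scene"):
    c=bot.camera(n);save(c,n+"0");print(n,c["fov_y"],c["cx"],c["cy"],c["distortion"],np.round(c["extrinsics"],3).tolist())
    for t in("stub_a","rack","carrier","stop","knob_grip","detergent","beaker","spare_ring"):
        for r in bot.boxes_of(t,c): print(t,np.round(r["box"],1),round(r["score"],2))
E
```

```text
{'t': 0.0, 'joints': array([ 1.13813287,  0.32182545, -0.07009577,  1.45170698,  0.02258762,
        1.37075197, -0.05688953]), 'joint_velocities': array([-4.08297835e-04, -1.92976988e-03, -1.35403882e-03, -2.72575946e-04,
       -5.32306619e-04,  2.68526629e-04,  4.20422142e-05]), 'tau': array([-8.96834881e-04, -4.91289639e+01, -4.04193560e-01, -3.12528169e+01,
       -6.37866464e-02,  4.37572156e-02,  1.57159648e-04]), 'ee_pos': array([ 0.28052833, -0.58566403,  0.18834399]), 'ee_rot': array([-9.18707960e-04,  9.75147925e-01,  2.21552743e-01, -2.50756243e-04]), 'contact_force': array([ 0.38542785,  0.27954618, -0.15177699]), 'moment': array([-0.01713301, -0.02543019,  0.01379429]), 'gripper_width': 1.0008868499382024}
0.0187
top 43.535304199335165 315.0361935469496 246.8135785697163 [-0.11623567  0.          0.          0.          0.        ] [[-0.002, -0.983, 0.183, 0.424], [-0.999, 0.008, 0.032, -0.035], [-0.033, -0.183, -0.983, 1.01], [0.0, 0.0, 0.0, 1.0]]
stub_a [480.1 255.8 514.4 287.9] 0.89
stub_a [316.3 283.3 345.5 313.1] 0.87
stub_a [367.4 352.5 400.4 383.2] 0.83
stub_a [3
[... 611 characters left out ...]
[0.982, -0.126, 0.141, -0.177], [0.005, -0.728, -0.686, 0.79], [0.0, 0.0, 0.0, 1.0]]
stub_a [298.4 210.  321.6 240.4] 0.95
stub_a [296.6 177.7 320.8 206.2] 0.85
stub_a [276.3 212.1 300.3 238.9] 0.78
stub_a [169.9 234.5 196.2 259.8] 0.73
stub_a [170.8 206.3 194.1 227.6] 0.62
rack [171.7 214.3 200.3 275. ] 0.96
rack [416.3 201.  435.6 219.1] 0.3
carrier [269.5 201.4 453.8 247.9] 0.64
carrier [170.3 214.7 201.9 275.1] 0.56
stop [400.  198.  443.  231.5] 0.62
knob_grip [415.7 198.3 438.4 216. ] 0.71
detergent [257.  268.1 293.3 345.2] 0.96
detergent [269.7 202.9 454.7 247.8] 0.69
beaker [404.8 259.  444.7 317.4] 0.82
beaker [271.  200.  452.5 248.7] 0.17
spare_ring [302.9 288.  340.  314. ] 0.61
```

View pics/top0.png

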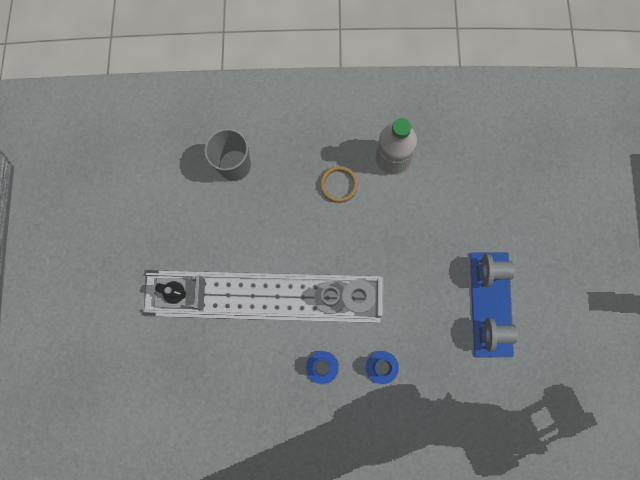

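View pics/scene0.png

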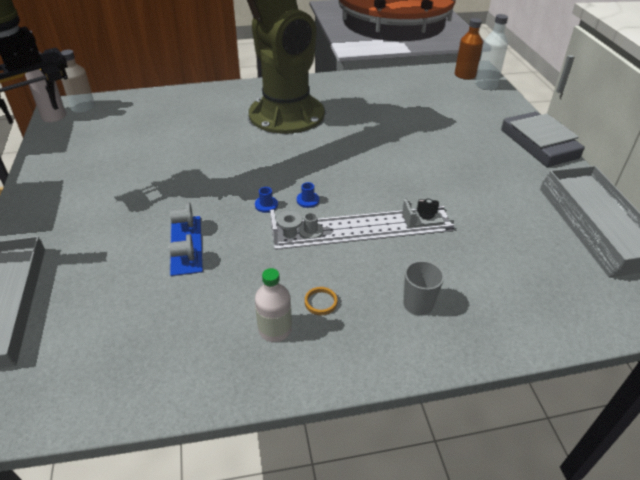

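Run:
```python
import cv2
p=cv2.imread("pics/top0.png");cv2.imwrite("pics/t1.png",cv2.resize(p[240:400,130:400],None,fx=2.9,fy=2.9,interpolation=2))
cv2.imwrite("pics/t2.png",cv2.resize(p[235:375,450:550],None,fx=4,fy=4,interpolation=2))
p=cv2.imread("pics/scene0.png");cv2.imwrite("pics/s1.png",cv2.resize(p[165:285,160:460],None,fx=2.6,fy=2.6,interpolation=2))
```

```text
(no output)
```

View pics/t1.png

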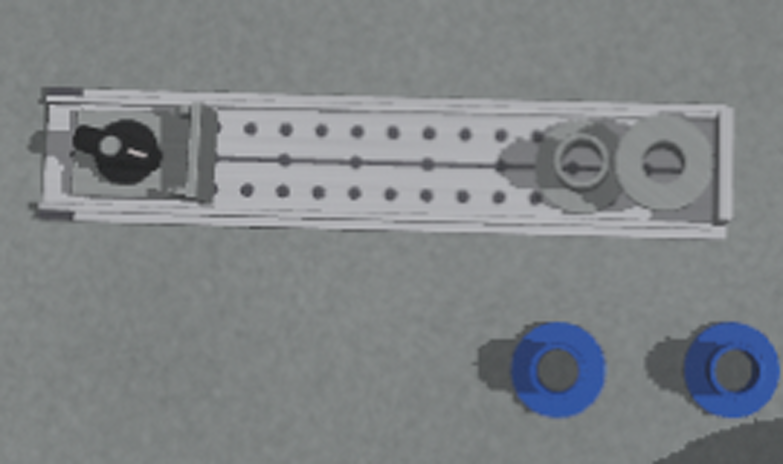

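View pics/t2.png

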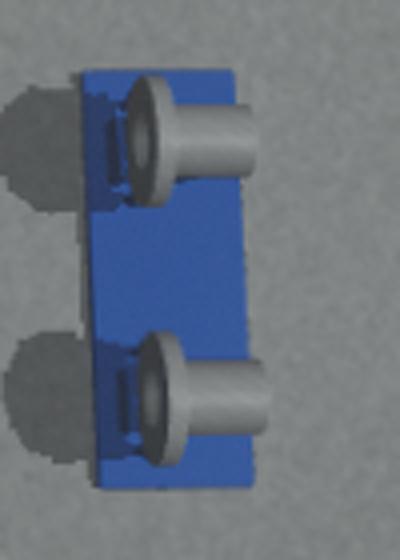

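View pics/s1.png

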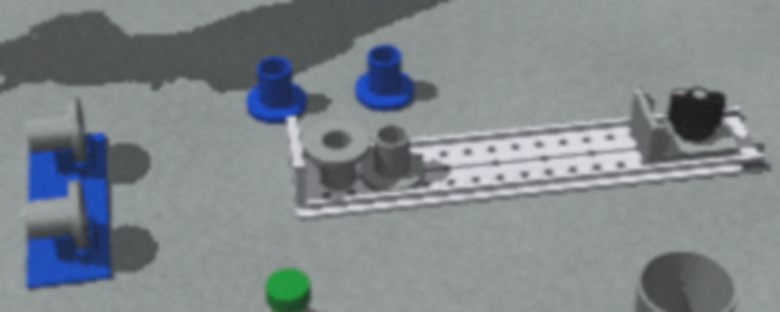

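The pictures show the carrier running along world y, with its end wall at the right (top px ~383, 297). The first stub is tube-down at (359, 295) and the second is tube-up at (330, 296). The rack holds two stubs with their tubes toward −y, at (497, 270) and (500, 335). The blue look-alikes at (322, 367) and (382, 367) are to be left alone. Next I fit the poses.

```bash
cat > m.py <<'E'
from h import *
def circ(o,ax,r,n=60):
    ax=np.array(ax,float); a=np.cross(ax,[0.3,0.5,0.8]); a/=np.linalg.norm(a); b=np.cross(ax,a)
    t=np.linspace(0,2*np.pi,n)[:,None]; return np.array(o)+r*(np.cos(t)*a+np.sin(t)*b)
def stub(o,ax):
    o=np.array(o,float);ax=np.array(ax,float)
    return [circ(o,ax,.027),circ(o+.008*ax,ax,.027),circ(o+.044*ax,ax,.015)]
def frame(x,y,yaw):
    T=np.eye(4);T[:2,:2]=[[np.cos(yaw),-np.sin(yaw)],[np.sin(yaw),np.cos(yaw)]];T[:2,3]=x,y;return T
def tf(T,P): return np.array(P,float)@T[:3,:3].T+T[:3,3]
def rackm(T):
    L=[tf(T,[[-.088,-.033,.006],[.088,-.033,.006],[.088,.033,.006],[-.088,.033,.006],[-.088,-.033,.006]])]
    for x in(-.052,.052): L+=[tf(T,q) for q in stub([x,.018,.041],[0,-1,0])]
    return L
def carm(T,stop,ys):
    L=[tf(T,[[-.0295,0,.014],[-.0295,.39,.014]]),tf(T,[[.0295,0,.014],[.0295,.39,.014]]),tf(T,[[-.027,0,.054],[.027,0,.054]]),
       tf(T,[[-.039,0,.0],[-.039,.39,.0]]),tf(T,[[.039,0,.0],[.039,.39,.0]])]
    y=.29-stop; L+=[tf(T,[[-.027,y,.052],[.027,y,.052],[.027,y+.006,.052],[-.027,y+.006,.052],[-.027,y,.052]])]
    L+=[tf(T,circ([0,y+.048,.061],[0,0,1],.023))]
    for x,yy,up in ys: L+=[tf(T,q) for q in stub([x,yy,.006 if up else .05],[0,0,1 if up else -1])]
    return L
def over(c,L,n,crop,s):
    p=c["pixels"][...,::-1][crop[1]:crop[3],crop[0]:crop[2]]
    p=cv2.resize(p,None,fx=s,fy=s,interpolation=cv2.INTER_CUBIC)
    for q in L:
        u=(proj(c,q)-[crop[0],crop[1]]+.5)*s-.5
        cv2.polylines(p,[np.round(u*8).astype(np.int32)],False,(0,0,255),1,cv2.LINE_AA,3)
    cv2.imwrite("pics/"+n+".png",p)
E
python3 - <<'E'
from m import *
import pickle
c=bot.camera("top");s=bot.camera("scene");pickle.dump((c,s),open("c0.pkl","wb"))
P=lambda px,z:np.round(unproj(c,px,z),4).tolist()
print("rack base corners",P([[471,252.8],[508.5,252.8],[513.3,356.5],[475,356.5]],.006))
# t1 crop: scale 2.9, origin(130,240)
f=lambda a:np.array(a)/2.9+[130,240]
print("b flange top",P(f([[664,162]]),.05)," a tube top",P(f([[581,160]]),.05))
print("endwall top inner",P(f([[719,106],[719,219]]),.054))
print("lips inner",P(f([[240,107],[700,121]]),.014),P(f([[240,206],[700,222]]),.014))
print("plate top",P(f([[205,105],[201,199]]),.052))
print("knob",P(f([[124,152]]),.045))
E
```

```text
rack base corners [[0.5985, -0.2668, 0.006], [0.5979, -0.3312, 0.006], [0.4237, -0.3299, 0.006], [0.4247, -0.2659, 0.006]]
b flange top [[0.5223, -0.0737, 0.05]]  a tube top [[0.5237, -0.0279, 0.05]]
endwall top inner [[0.5527, -0.1043, 0.054], [0.4904, -0.1032, 0.054]]
lips inner [[0.5592, 0.1704, 0.014], [0.5495, -0.0962, 0.014]] [[0.5016, 0.1688, 0.014], [0.4916, -0.0952, 0.014]]
plate top [[0.5552, 0.1825, 0.052], [0.5026, 0.1831, 0.052]]
knob [[0.5296, 0.2297, 0.045]]
```

Run:
```python
from m import *
import pickle
c,s=pickle.load(open("c0.pkl","rb"))
Tr=frame(.511,-.2985,-.004);Tc=frame(.5205,-.1040,-.037)
L=rackm(Tr)+carm(Tc,.005,[(0,.030,0),(0,.076,1)])
over(c,L,"o1",(135,250,395,335),3); over(c,L,"o2",(450,240,540,370),4.4)
over(s,L,"o3",(160,165,460,285),2.6)
```

```text
(no output)
```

View pics/o1.png

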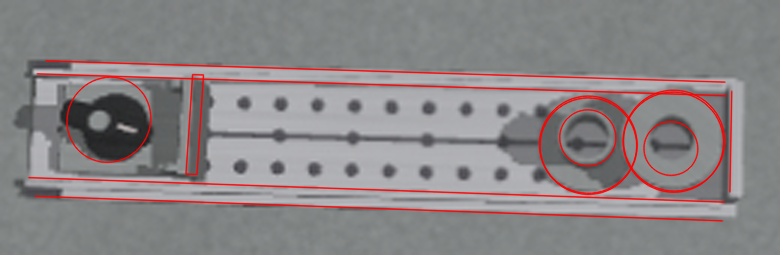

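View pics/o2.png

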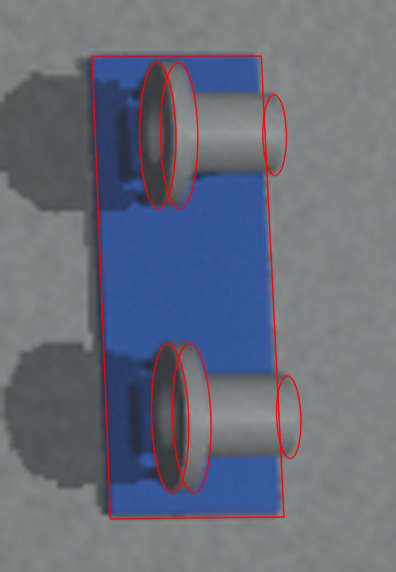

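View pics/o3.png

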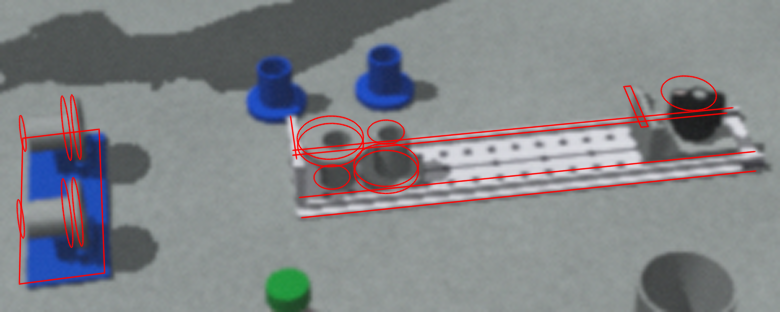

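```bash
cat > pl.py <<'E'
from h import *
import json,sys
R0=R.from_matrix(np.array([[0,1,0],[1,0,0],[0,0,-1.]]))
def ori(th,yaw=0): return R.from_euler('z',yaw)*R.from_euler('x',th,degrees=True)*R0
def cur():
    s=bot.get_state();q=s["ee_rot"];return np.array(s["ee_pos"]),R.from_quat([q[1],q[2],q[3],q[0]])
def rnd(v,d=2): return np.round(v,d)+0.0
def plan(wps,start=None,vmax=.039,wmax=5.8,n=None):
    """wps: (grasp point, R[,vmax]) ; prints calls of <=10 rows"""
    p,r=start or cur(); rows=[]
    for w in wps:
        g,r1=w[0],w[1]; p1=np.array(g)+.0187*r1.apply([0,0,1])
        v=w[2] if len(w)>2 else vmax
        ga=p-.0187*r.apply([0,0,1]); ang=np.degrees((r.inv()*r1).magnitude())
        N=max(1,int(np.ceil(max(np.linalg.norm(p1-p)/v,np.linalg.norm(np.array(g)-ga)/v,ang/wmax))))
        rs=r; rv=(r.inv()*r1).as_rotvec()
        for k in range(1,N+1):
            rt=rs*R.from_rotvec(rv*k/N); gt=ga+(np.array(g)-ga)*k/N; pt=gt+.0187*rt.apply([0,0,1])
            t=rnd(r.inv().apply(pt-p)/.04); a=rnd(np.degrees((r.inv()*rt).as_rotvec())/6)
            t=np.clip(t,-1,1);a=np.clip(a,-1,1)
            p=p+r.apply(t*.04); r=r*R.from_rotvec(np.radians(a*6)); rows.append((t,a))
    print(len(rows),"rows, end",np.round(p,4))
    for i in range(0,len(rows),10):
        b=rows[i:i+10]
        print(json.dumps({"xyz":[[float(x) for x in t] for t,_ in b],"rotation":[[float(x) for x in a] for _,a in b]}))
    return p,r
def st():
    s=bot.get_state();p,r=cur();print("t",round(s["t"],2),"p",np.round(p,4),"g",np.round(p-.0187*r.apply([0,0,1]),4),"d",np.round(r.apply([0,0,1]),3),"jaw",np.round(r.apply([0,1,0]),3),"F",np.round(s["contact_force"],1),"M",np.round(s["moment"],2),"w",round(s["gripper_width"]*87,1),"j",np.round(s["joints"],2))
E
python3 - <<'E'
from pl import *
plan([([.40,-.40,.22],ori(0)),([.459,-.26,.20],ori(-55))])
E
```

```text
22 rows, end [ 0.4592 -0.2754  0.1894]
{"xyz": [[0.39, -0.24, -0.02], [0.41, -0.21, -0.03], [0.43, -0.16, -0.02], [0.45, -0.13, -0.03], [0.45, -0.08, -0.02], [0.46, -0.04, -0.03], [0.46, 0.0, -0.02], [0.46, 0.05, -0.03], [0.45, 0.09, -0.02], [0.44, 0.13, -0.03]], "rotation": [[0.0, 0.0, -0.89], [0.0, 0.0, -0.9], [0.0, 0.0, -0.89], [0.0, 0.0, -0.9], [0.0, 0.0, -0.89], [0.0, 0.0, -0.9], [0.0, 0.0, -0.89], [0.0, 0.0, -0.9], [0.0, 0.0, -0.89], [0.0, 0.0, -0.89]]}
{"xyz": [[0.43, 0.17, -0.02], [0.41, 0.21, -0.03], [0.31, 0.15, 0.05], [0.3, 0.15, 0.01], [0.31, 0.14, -0.02], [0.31, 0.15, -0.05], [0.3, 0.15, -0.09], [0.28, 0.15, -0.11], [0.28, 0.14, -0.16], [0.26, 0.15, -0.18]], "rotation": [[0.0, 0.0, -0.9], [0.0, 0.0, -0.89], [0.0, -0.92, 0.0], [0.0, -0.91, 0.0], [0.0, -0.92, 0.0], [0.0, -0.92, 0.0], [0.0, -0.91, 0.0], [0.0, -0.92, 0.0], [0.0, -0.92, 0.0], [0.0, -0.91, 0.0]]}
{"xyz": [[0.24, 0.15, -0.2], [0.22, 0.15, -0.24]], "rotation": [[0.0, -0.92, 0.0], [0.0, -0.92, 0.0]]}
```

Emit:
drive_tool(
  xyz=[
    [0.39,-0.24,-0.02],
    [0.41,-0.21,-0.03],
    [0.43,-0.16,-0.02],
    [0.45,-0.13,-0.03],
    [0.45,-0.08,-0.02],
    [0.46,-0.04,-0.03],
    [0.46,0.0,-0.02],
    [0.46,0.05,-0.03],
    [0.45,0.09,-0.02],
    [0.44,0.13,-0.03],
  ],
  rotation=[
    [0.0,0.0,-0.89],
    [0.0,0.0,-0.9],
    [0.0,0.0,-0.89],
    [0.0,0.0,-0.9],
    [0.0,0.0,-0.89],
    [0.0,0.0,-0.9],
    [0.0,0.0,-0.89],
    [0.0,0.0,-0.9],
    [0.0,0.0,-0.89],
    [0.0,0.0,-0.89],
  ],
  fingers=0,
)

```text
t: 1.83
ee_pos: [0.3805, -0.4303, 0.1996]
ee_rot: [0.0, 0.769, 0.639, -0.0]
contact_force: [-0.0, 0.3, 0.5]
gripper_width: 1.005
```

Emit:
drive_tool(
  xyz=[
    [0.43,0.17,-0.02],
    [0.41,0.21,-0.03],
    [0.31,0.15,0.05],
    [0.3,0.15,0.01],
    [0.31,0.14,-0.02],
    [0.31,0.15,-0.05],
    [0.3,0.15,-0.09],
    [0.28,0.15,-0.11],
    [0.28,0.14,-0.16],
    [0.26,0.15,-0.18],
  ],
  rotation=[
    [0.0,0.0,-0.9],
    [0.0,0.0,-0.89],
    [0.0,-0.92,0.0],
    [0.0,-0.91,0.0],
    [0.0,-0.92,0.0],
    [0.0,-0.92,0.0],
    [0.0,-0.91,0.0],
    [0.0,-0.92,0.0],
    [0.0,-0.92,0.0],
    [0.0,-0.91,0.0],
  ],
)

```text
t: 2.67
ee_pos: [0.4482, -0.2999, 0.1927]
ee_rot: [0.269, 0.655, 0.655, -0.265]
contact_force: [-0.4, 0.1, -0.2]
gripper_width: 1.001
```

Emit:
drive_tool(
  xyz=[
    [0.24,0.15,-0.2],
    [0.22,0.15,-0.24],
  ],
  rotation=[
    [0.0,-0.92,0.0],
    [0.0,-0.92,0.0],
  ],
)

```text
t: 2.83
ee_pos: [0.4603, -0.2744, 0.1914]
ee_rot: [0.331, 0.627, 0.626, -0.327]
contact_force: [-0.9, -0.9, -0.8]
gripper_width: 0.999
```

Run:
```python
from pl import *
st()
from m import over
p,r=cur()
# finger tips: at TCP +- tool y * 43.5
L=[np.array([p+r.apply([0,a*.0435,-b]) for b in(0,.05)]) for a in(-1,1)]+[np.array([p+r.apply([0,-.0435,0]),p+r.apply([0,.0435,0])])]
c=bot.camera("top");s=bot.camera("scene")
over(c,L,"g1",(420,200,580,400),3);over(s,L,"g2",(120,100,280,280),3.3)
```

```text
t 2.83 p [ 0.4603 -0.2744  0.1914] g [ 0.4603 -0.259   0.2021] d [ 0.004 -0.823 -0.568] jaw [1.    0.001 0.006] F [-0.9 -0.9 -0.8] M [ 1.07 -0.02 -0.02] w 86.9 j [ 0.56  0.15 -0.77  2.07  1.05  1.43 -0.65]
```

View pics/g1.png

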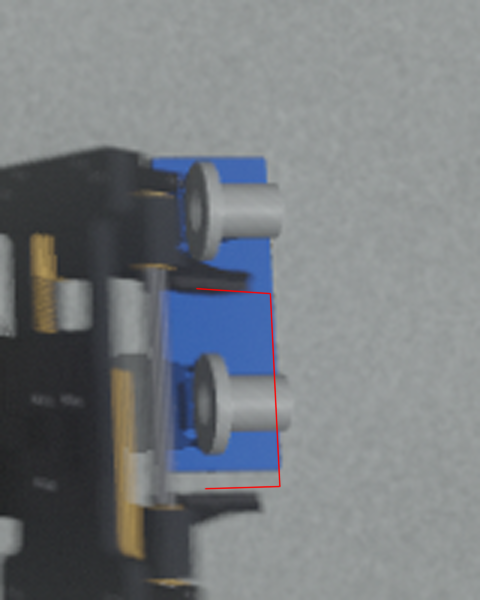

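View pics/g2.png

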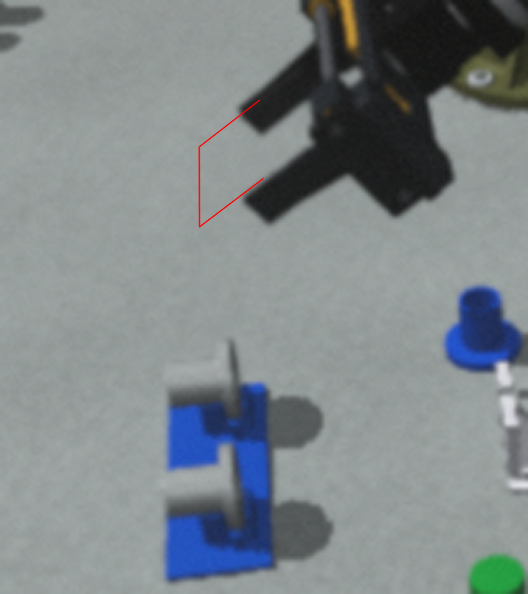

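Emit:
drive_tool(
  xyz=[
    [0,0,0],
    [0,0,0],
    [0,0,0],
    [0,0,0],
  ],
  rotation=[
    [0,0,0],
    [0,0,0],
    [0,0,0],
    [0,0,0],
  ],
  fingers=0.6,
)

```text
t: 3.27
ee_pos: [0.4587, -0.277, 0.1909]
ee_rot: [0.327, 0.629, 0.625, -0.327]
contact_force: [-0.3, -0.1, 0.3]
gripper_width: 0.781
```

Run:
```python
from pl import *
st()
from m import over
p,r=cur(); w=bot.get_state()["gripper_width"]*.0435
L=[np.array([p+r.apply([0,a*w,-b]) for b in(0,.05)]) for a in(-1,1)]+[np.array([p+r.apply([0,-w,0]),p+r.apply([0,w,0])])]
c=bot.camera("top");s=bot.camera("scene");st()
over(c,L,"g3",(420,200,580,400),3);over(s,L,"g4",(120,100,280,280),3.3)
```

```text
t 3.27 p [ 0.4587 -0.277   0.1909] g [ 0.4588 -0.2617  0.2016] d [-0.002 -0.82  -0.573] jaw [ 1.    -0.004  0.002] F [-0.3 -0.1  0.3] M [ 0.96 -0.11 -0.01] w 68.0 j [ 0.56  0.15 -0.76  2.07  1.05  1.43 -0.64]
t 3.37 p [ 0.4588 -0.2766  0.1906] g [ 0.4588 -0.2613  0.2013] d [-0.001 -0.82  -0.573] jaw [ 1.    -0.003  0.002] F [ 0.2  0.  -1.2] M [ 0.94 -0.13 -0.02] w 59.8 j [ 0.56  0.15 -0.76  2.07  1.05  1.43 -0.64]
```

View pics/g3.png

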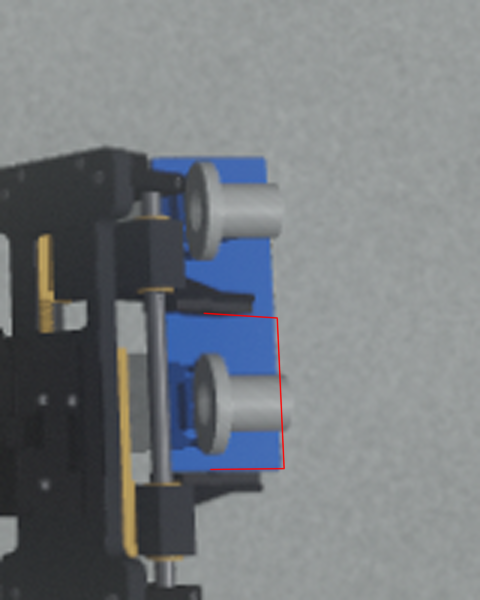

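View pics/g4.png

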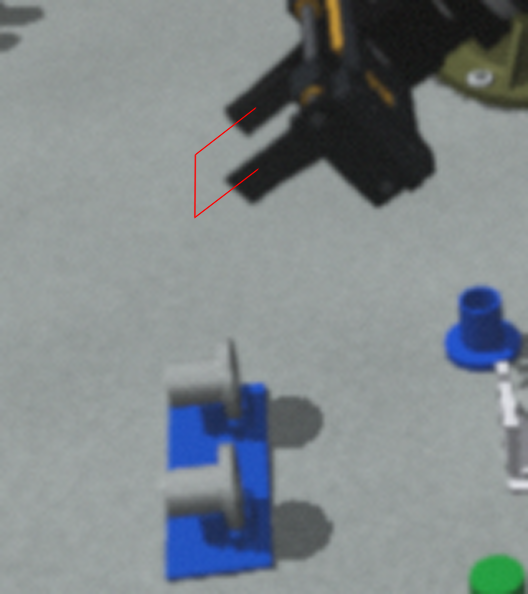

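Run:
```python
from pl import *
import pickle
c=bot.camera("top");s=bot.camera("scene");pickle.dump((c,s),open("c1.pkl","wb"));st()
save(c,"g5",(460,260,540,380),5);save(s,"g6",(175,110,265,180),8)
```

```text
t 3.47 p [ 0.4589 -0.2762  0.1902] g [ 0.4589 -0.2608  0.2009] d [-0.001 -0.82  -0.573] jaw [ 1.    -0.002  0.001] F [-0.4  0.4  0.2] M [ 1.03 -0.08  0.03] w 52.3 j [ 0.56  0.15 -0.77  2.07  1.05  1.43 -0.64]
```

View pics/g5.png

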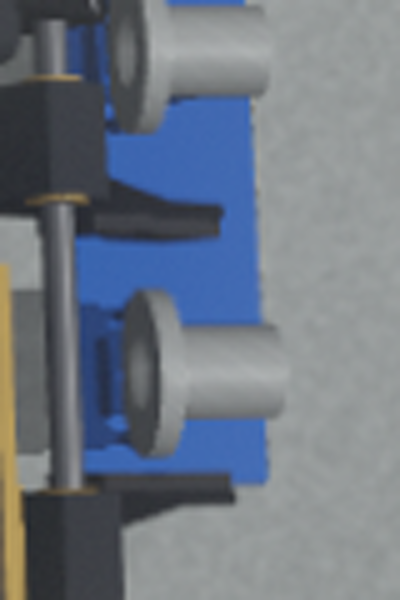

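View pics/g6.png

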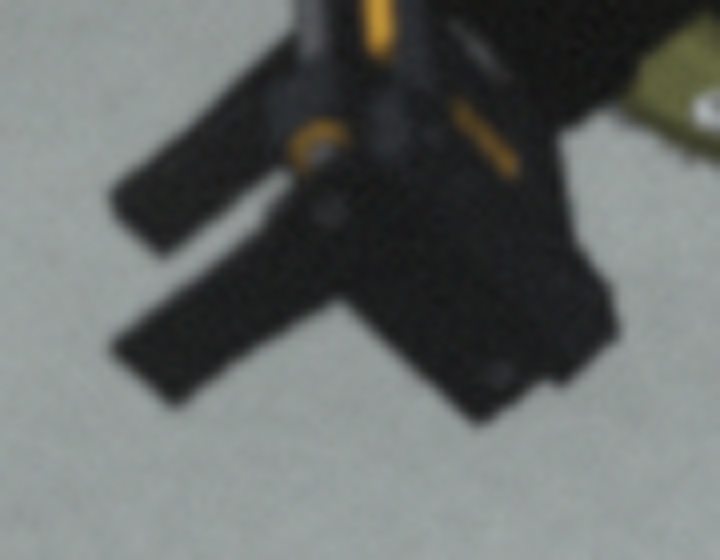

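Run:
```python
from pl import *
import pickle
c,s=pickle.load(open("c1.pkl","rb"))
p=np.array([.4589,-.2762,.1902]);r=ori(-55)
for nm,cc,o,k in(("top",c,(460,260),5),("scene",s,(175,110),8)):
  for sgn in(1,-1):
    for jo in(.026,.036):
      q=[p+r.apply([tx,sgn*jo,0]) for tx in(-.0095,.0095)]
      print(nm,sgn,jo,np.round((proj(cc,q)-o)*k).tolist())
# triangulate: free offset e, using tip corner observations
from scipy.optimize import least_squares
obs_s=(np.array([[108,345],[178,405]])+[.0,.0])/8+[175,110]
obs_t=np.array([[221,222]])/5+[460,260],
```

```text
top 1 0.026 [[285.0, 254.0], [229.0, 259.0]]
top 1 0.036 [[283.0, 217.0], [228.0, 223.0]]
top -1 0.026 [[295.0, 447.0], [239.0, 449.0]]
top -1 0.036 [[297.0, 485.0], [240.0, 486.0]]
scene 1 0.026 [[5.0, 403.0], [60.0, 451.0]]
scene 1 0.036 [[5.0, 427.0], [61.0, 474.0]]
scene -1 0.026 [[6.0, 287.0], [59.0, 334.0]]
scene -1 0.036 [[6.0, 265.0], [59.0, 312.0]]
```

Run:
```python
from pl import *
import pickle
from scipy.optimize import least_squares
c,s=pickle.load(open("c0.pkl","rb"))
def tri(a,b):
    f=lambda x:np.r_[proj(c,[x])[0]-a,proj(s,[x])[0]-b]
    o=least_squares(f,[.5,0,.05]);return np.round(o.x,4),np.round(o.fun,1)
print("cap",tri([401.5,127],[271.5,274]))
print("ring",tri([339,184.5],[321.3,300.5]))
print("stub a tube top",tri([330.3,295.2],[311,215.5]), "b top",tri([359,296],[289.3,218]))
c,s=pickle.load(open("c1.pkl","rb"))
o5=lambda x,y:[x/5+460,y/5+260]; o6=lambda x,y:[x/8+175,y/8+110]
print("tip+x upper",tri(o5(221,205),o6(108,345)))
print("tip-x upper",tri(o5(236,495),o6(108,200)))
```

```text
cap (array([ 0.7695, -0.1362,  0.1466]), array([-1.7, -0.2, -1.8, -0. ]))
ring (array([ 0.7219, -0.0413,  0.0029]), array([-1.5, -0.2, -1.7,  0.1]))
stub a tube top (array([ 0.5241, -0.0256,  0.0493]), array([-1.4, -0.2, -1.9,  0.1])) b top (array([ 0.5225, -0.0718,  0.0484]), array([-1.2, -0.2, -1.7,  0. ]))
tip+x upper (array([ 0.4964, -0.2569,  0.2199]), array([-1.2, -0. , -1.8, -0.2]))
tip-x upper (array([ 0.4207, -0.2584,  0.2139]), array([-1.6, -0.1, -2.4, -0.3]))
```

Run:
```python
from pl import *
p=np.array([.46,-.19,.06]);plan([(p+[0,0,.0187],ori(0))])
```

```text
10 rows, end [ 0.4599 -0.1901  0.0599]
{"xyz": [[0.4, 0.0, 0.03], [0.39, 0.0, 0.06], [0.38, 0.01, 0.09], [0.38, 0.0, 0.13], [0.36, 0.0, 0.16], [0.34, 0.0, 0.18], [0.32, 0.0, 0.22], [0.31, 0.01, 0.24], [0.27, 0.0, 0.26], [0.25, 0.0, 0.29]], "rotation": [[0.0, 0.92, 0.0], [0.0, 0.92, 0.0], [0.0, 0.91, -0.01], [0.0, 0.92, 0.0], [0.0, 0.92, 0.0], [0.0, 0.92, 0.0], [0.0, 0.91, -0.01], [0.0, 0.92, 0.0], [0.0, 0.92, 0.0], [0.0, 0.92, 0.0]]}
```

Emit:
drive_tool(
  xyz=[
    [0.4,0.0,0.03],
    [0.39,0.0,0.06],
    [0.38,0.01,0.09],
    [0.38,0.0,0.13],
    [0.36,0.0,0.16],
    [0.34,0.0,0.18],
    [0.32,0.0,0.22],
    [0.31,0.01,0.24],
    [0.27,0.0,0.26],
    [0.25,0.0,0.29],
  ],
  rotation=[
    [0.0,0.92,0.0],
    [0.0,0.92,0.0],
    [0.0,0.91,-0.01],
    [0.0,0.92,0.0],
    [0.0,0.92,0.0],
    [0.0,0.92,0.0],
    [0.0,0.91,-0.01],
    [0.0,0.92,0.0],
    [0.0,0.92,0.0],
    [0.0,0.92,0.0],
  ],
  fingers=1,
)

```text
t: 4.3
ee_pos: [0.4606, -0.1898, 0.06]
ee_rot: [-0.001, 0.707, 0.707, 0.002]
contact_force: [-0.6, 0.6, 0.5]
gripper_width: 0.004
```

Emit:
drive_tool(
  xyz=[
    [0,0,0.3],
    [0,0,0.3],
    [0,0,0],
  ],
  rotation=[
    [0,0,0],
    [0,0,0],
    [0,0,0],
  ],
)

```text
t: 4.55
ee_pos: [0.4577, -0.188, 0.0325]
ee_rot: [-0.002, 0.706, 0.708, -0.001]
contact_force: [-1.5, 1.5, -0.3]
gripper_width: 0.006
```

Run:
```python
from pl import *
from m import over
st();p,r=cur()
L=[np.array([p+r.apply([x,y,0]) for x,y in((-.0095,-.015),(.0095,-.015),(.0095,.015),(-.0095,.015),(-.0095,-.015))]),np.array([p,p+[0,0,.05]]),np.array([[p[0],p[1]-.02,0],[p[0],p[1]+.02,0]])]
c=bot.camera("top");s=bot.camera("scene")
over(c,L,"k1",(360,220,480,360),4);over(s,L,"k2",(180,100,300,230),4.5)
```

```text
t 4.55 p [ 0.4577 -0.188   0.0325] g [ 0.4578 -0.188   0.0512] d [-0.005  0.001 -1.   ] jaw [ 1.     0.002 -0.005] F [-1.5  1.5 -0.3] M [-0.03 -0.08 -0.04] w 0.6 j [ 0.91  0.19 -0.62  1.98  0.13  1.01  0.24]
```

View pics/k1.png

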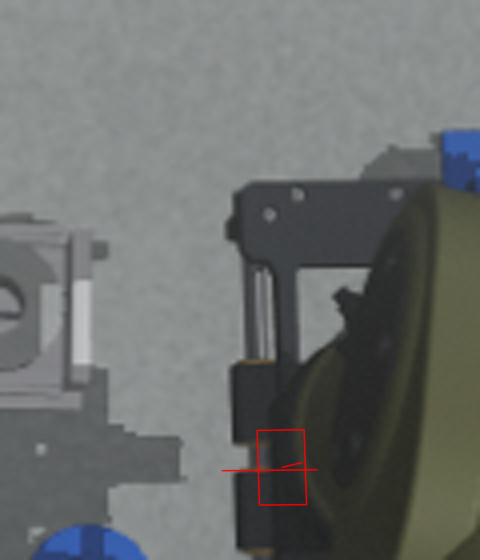

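View pics/k2.png

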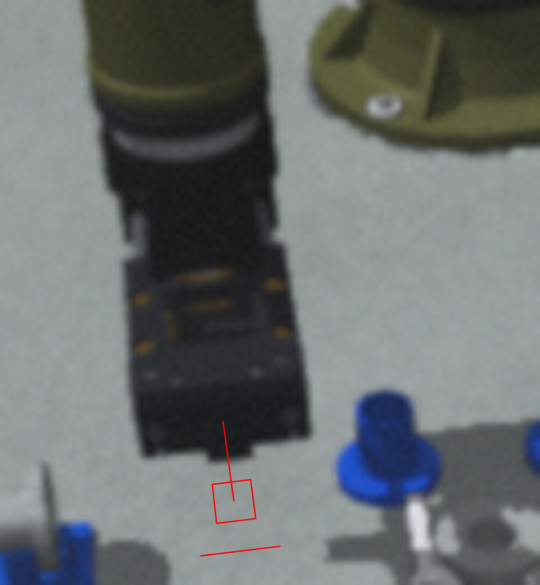

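Run:
```python
from pl import *
s=bot.camera("scene");c=bot.camera("top")
p=np.array([.4577,-.188,.0325])
q=[p+[.095,a,.07] for a in(-.0375,.0375)]
print("pred body corner",((proj(s,q)-[180,100])*4.5).tolist(),"obs (142,457),(308,437)")
print("tip", ((proj(s,[p])-[180,100])*4.5).tolist())
print(((proj(c,q)-[360,220])*4).tolist())
save(s,"k3",(200,180,260,220),12)
```

```text
pred body corner [[145.88535779286082, 524.4203172175227], [315.56117745745223, 504.0904898329359]] obs (142,457),(308,437)
tip [[231.5994824389597, 499.0767281196358]]
[[398.22955225573173, 206.49959446586718], [201.94141631027014, 208.18504953211004]]
```

View pics/k3.png

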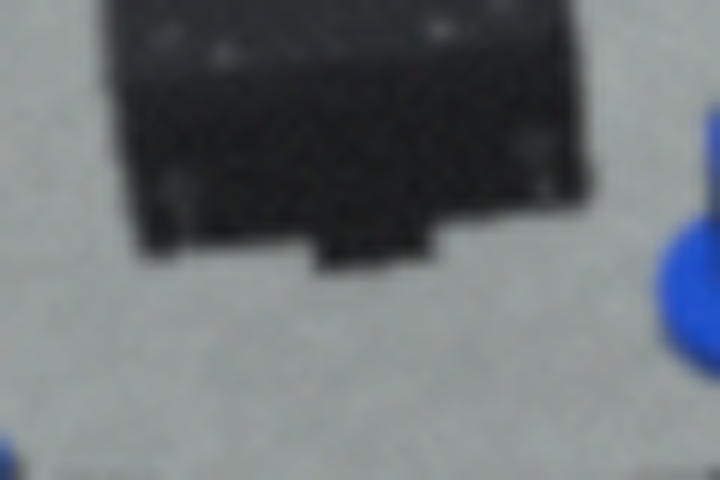

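Emit:
drive_tool(
  xyz=[
    [0,0,0.2],
    [0,0,0.2],
    [0,0,0.1],
    [0,0,0.08],
    [0,0,0],
  ],
  rotation=[
    [0,0,0],
    [0,0,0],
    [0,0,0],
    [0,0,0],
    [0,0,0],
  ],
)

```text
t: 5.17
ee_pos: [0.4591, -0.1889, 0.011]
ee_rot: [-0.002, 0.707, 0.708, -0.0]
contact_force: [0.1, 0.9, 0.4]
gripper_width: 0.006
```

Run:
```python
from pl import *
from m import over
st();p,r=cur()
L=[np.array([p+r.apply([x,y,0]) for x,y in((-.0095,-.015),(.0095,-.015),(.0095,.015),(-.0095,.015),(-.0095,-.015))]),np.array([p,p+[0,0,.05]])]
s=bot.camera("scene")
over(s,L,"k4",(180,100,300,230),4.5)
```

```text
t 5.17 p [ 0.4591 -0.1889  0.011 ] g [ 0.4591 -0.1889  0.0297] d [-0.002  0.002 -1.   ] jaw [ 1.     0.002 -0.002] F [0.1 0.9 0.4] M [-0.03 -0.07  0.03] w 0.5 j [ 0.9   0.22 -0.61  2.    0.15  0.97  0.22]
```

View pics/k4.png

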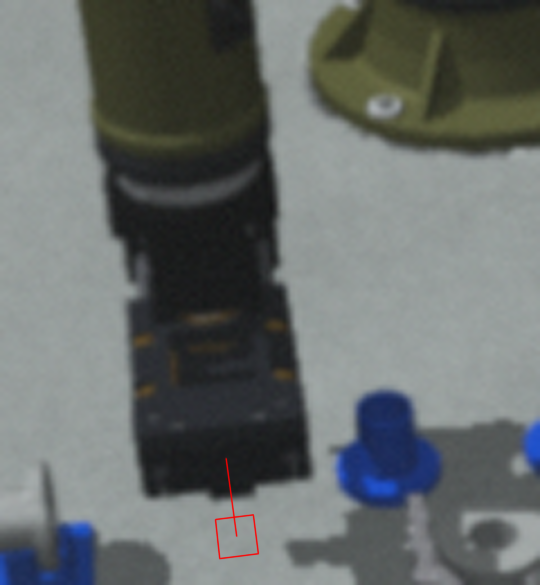

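Emit:
drive_tool(
  xyz=[
    [0,0,0.1],
    [0,0,0.08],
    [0,0,0.05],
    [0,0,0],
  ],
  rotation=[
    [0,0,0],
    [0,0,0],
    [0,0,0],
    [0,0,0],
  ],
)

```text
t: 5.55
ee_pos: [0.4594, -0.1891, 0.0022]
ee_rot: [-0.001, 0.707, 0.708, -0.0]
contact_force: [-0.2, -0.7, -0.4]
gripper_width: 0.006
```

Run:
```python
from pl import *
st()
```

```text
t 5.55 p [ 0.4594 -0.1891  0.0022] g [ 0.4594 -0.1891  0.0209] d [-0.002  0.001 -1.   ] jaw [ 1.     0.001 -0.002] F [-0.2 -0.7 -0.4] M [-0.   -0.05 -0.05] w 0.5 j [ 0.9   0.23 -0.61  2.01  0.16  0.95  0.21]
```

Emit:
drive_tool(
  xyz=[
    [0,0,0.04],
    [0,0,0.04],
    [0,0,0.04],
    [0,0,0],
  ],
  rotation=[
    [0,0,0],
    [0,0,0],
    [0,0,0],
    [0,0,0],
  ],
)

```text
t: 5.88
ee_pos: [0.4595, -0.1892, -0.0024]
ee_rot: [-0.001, 0.707, 0.708, -0.0]
contact_force: [0.0, -0.1, -0.4]
gripper_width: 0.006
```

Run:
```python
from pl import *
st()
```

```text
t 5.88 p [ 0.4595 -0.1892 -0.0024] g [ 0.4596 -0.1892  0.0163] d [-0.001  0.001 -1.   ] jaw [ 1.     0.001 -0.001] F [ 0.  -0.1 -0.4] M [-0.04 -0.1  -0.05] w 0.5 j [ 0.89  0.24 -0.61  2.01  0.17  0.94  0.2 ]
```

Emit:
drive_tool(
  xyz=[
    [0,0,0.1],
    [0,0,0.1],
    [0,0,0.05],
    [0,0,0.05],
    [0,0,0],
  ],
  rotation=[
    [0,0,0],
    [0,0,0],
    [0,0,0],
    [0,0,0],
    [0,0,0],
  ],
)

```text
t: 6.3
ee_pos: [0.4593, -0.189, -0.0147]
ee_rot: [-0.001, 0.707, 0.708, -0.0]
contact_force: [-0.2, -0.4, -0.8]
gripper_width: 0.007
```

Emit:
drive_tool(
  xyz=[
    [0,0,0.04],
    [0,0,0.04],
  ],
  rotation=[
    [0,0,0],
    [0,0,0],
  ],
)

```text
t: 6.47
ee_pos: [0.4599, -0.1893, -0.0173]
ee_rot: [-0.001, 0.707, 0.708, 0.0]
contact_force: [-0.7, -0.2, -0.0]
gripper_width: 0.005
```

Emit:
drive_tool(
  xyz=[
    [0,0,0.04],
    [0,0,0.0],
  ],
  rotation=[
    [0,0,0],
    [0,0,0],
  ],
)

```text
t: 6.63
ee_pos: [0.4596, -0.1891, -0.0191]
ee_rot: [-0.001, 0.707, 0.708, -0.0]
contact_force: [-0.5, 1.0, -0.5]
gripper_width: 0.006
```

Emit:
drive_tool(
  xyz=[
    [0,0,0.04],
    [0,0,0.02],
    [0,0,0],
  ],
  rotation=[
    [0,0,0],
    [0,0,0],
    [0,0,0],
  ],
)

```text
t: 6.88
ee_pos: [0.4596, -0.1892, -0.0214]
ee_rot: [-0.001, 0.707, 0.708, -0.0]
contact_force: [-0.1, -0.4, 0.0]
gripper_width: 0.004
```

Emit:
drive_tool(
  xyz=[
    [0,0,0.04],
    [0,0,0.02],
    [0,0,0],
  ],
  rotation=[
    [0,0,0],
    [0,0,0],
    [0,0,0],
  ],
)

```text
t: 7.13
ee_pos: [0.4596, -0.1891, -0.0239]
ee_rot: [-0.001, 0.707, 0.708, -0.0]
contact_force: [-0.1, 0.7, 0.3]
gripper_width: 0.006
```

Emit:
drive_tool(
  xyz=[
    [0,0,0.04],
    [0,0,0.02],
    [0,0,0],
  ],
  rotation=[
    [0,0,0],
    [0,0,0],
    [0,0,0],
  ],
)

```text
t: 7.38
ee_pos: [0.4596, -0.1891, -0.0263]
ee_rot: [-0.001, 0.707, 0.708, -0.0]
contact_force: [0.1, 0.0, -0.5]
gripper_width: 0.006
```

Emit:
drive_tool(
  xyz=[
    [0,0,0.03],
    [0,0,0.02],
    [0,0,0],
  ],
  rotation=[
    [0,0,0],
    [0,0,0],
    [0,0,0],
  ],
)

```text
t: 7.63
ee_pos: [0.4596, -0.1891, -0.0283]
ee_rot: [-0.001, 0.707, 0.708, -0.0]
contact_force: [-0.4, 0.6, -0.2]
gripper_width: 0.001
```

Run:
```python
from pl import *
st(); s=bot.camera("scene");save(s,"k5",(180,140,300,230),6)
```

```text
t 7.63 p [ 0.4596 -0.1891 -0.0283] g [ 0.4596 -0.1892 -0.0096] d [-0.001  0.001 -1.   ] jaw [ 1.     0.001 -0.001] F [-0.4  0.6 -0.2] M [-0.03 -0.12 -0.  ] w 0.1 j [ 0.88  0.28 -0.6   2.03  0.2   0.89  0.18]
```

View pics/k5.png

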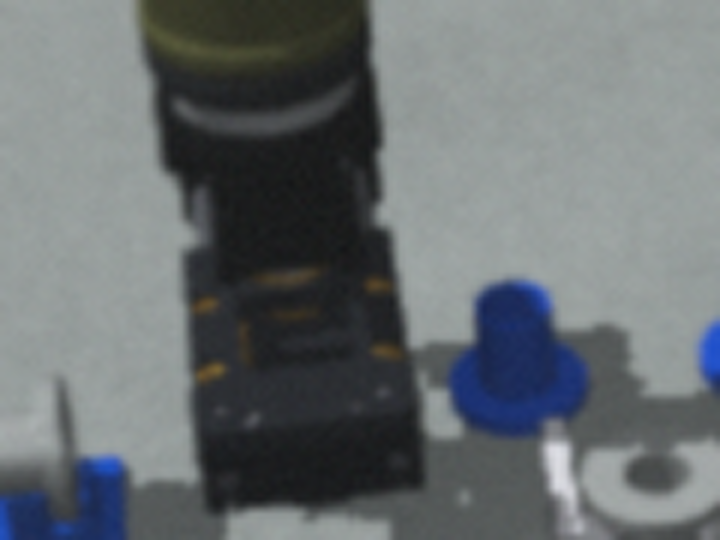

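Emit:
drive_tool(
  xyz=[
    [0,0,0.02],
    [0,0,0.02],
    [0,0,0],
  ],
  rotation=[
    [0,0,0],
    [0,0,0],
    [0,0,0],
  ],
)

```text
t: 7.93
ee_pos: [0.4596, -0.1892, -0.0298]
ee_rot: [-0.001, 0.707, 0.708, -0.0]
contact_force: [-0.7, 0.8, -1.0]
gripper_width: 0.006
```

Emit:
drive_tool(
  xyz=[
    [0,0,0.02],
    [0,0,0.02],
    [0,0,0],
  ],
  rotation=[
    [0,0,0],
    [0,0,0],
    [0,0,0],
  ],
)

```text
t: 8.18
ee_pos: [0.4596, -0.1892, -0.0314]
ee_rot: [-0.001, 0.707, 0.708, -0.0]
contact_force: [-0.3, 0.2, 0.6]
gripper_width: 0.008
```

Emit:
drive_tool(
  xyz=[
    [0,0,0.02],
    [0,0,0.02],
    [0,0,0],
  ],
  rotation=[
    [0,0,0],
    [0,0,0],
    [0,0,0],
  ],
)

```text
t: 8.43
ee_pos: [0.4598, -0.1892, -0.0326]
ee_rot: [-0.001, 0.707, 0.708, -0.0]
contact_force: [-0.9, 0.3, 3.3]
gripper_width: 0.009
```

Emit:
drive_tool(
  xyz=[
    [0,0,0.02],
    [0,0,0.02],
    [0,0,0],
  ],
  rotation=[
    [0,0,0],
    [0,0,0],
    [0,0,0],
  ],
)

```text
t: 8.68
ee_pos: [0.4598, -0.1893, -0.0327]
ee_rot: [-0.001, 0.707, 0.708, -0.001]
contact_force: [-5.7, 2.5, 18.0]
gripper_width: 0.005
```

Run:
```python
from pl import *
st(); s=bot.camera("scene");save(s,"k6",(180,140,300,230),6)
```

```text
t 8.68 p [ 0.4598 -0.1893 -0.0327] g [ 0.4599 -0.1893 -0.014 ] d [-0.002  0.    -1.   ] jaw [ 1.     0.001 -0.002] F [-5.7  2.5 18. ] M [0.54 1.32 0.  ] w 0.4 j [ 0.88  0.29 -0.59  2.03  0.21  0.88  0.17]
```

View pics/k6.png

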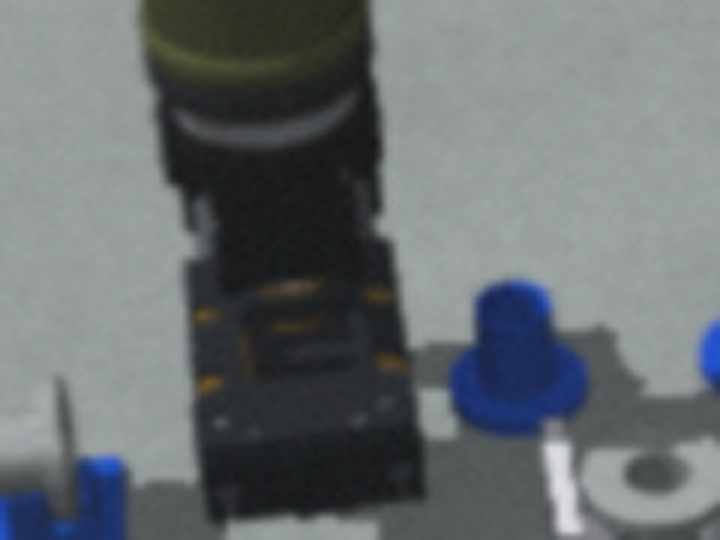

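```bash
sed -i 's/\.0187/.0512/g' pl.py
python3 - <<'E'
from pl import *
from m import frame,tf
Tr=frame(.511,-.296,-.004); yaw=-.004
g=tf(Tr,[[-.052,.014,.041]])[0];print(g)
r=ori(-55,yaw);d=r.apply([0,0,1])
plan([(np.array([.46,-.19,.11]),ori(0)),(g-d*.09,r)])
E
```

```text
[ 0.45905642 -0.28179211  0.041     ]
13 rows, end [ 0.459  -0.2498  0.0632]
{"xyz": [[-0.01, 0.0, -0.76], [0.0, 0.0, -0.77], [-0.01, 0.0, -0.76], [-0.17, 0.0, 0.04], [-0.16, 0.0, 0.04], [-0.16, -0.01, 0.04], [-0.15, 0.0, 0.05], [-0.15, 0.0, 0.06], [-0.14, 0.0, 0.05], [-0.14, 0.0, 0.05]], "rotation": [[-0.01, 0.0, 0.0], [0.0, 0.0, 0.01], [-0.01, 0.0, 0.0], [0.0, -0.92, 0.0], [0.0, -0.91, 0.01], [0.01, -0.92, 0.0], [0.0, -0.92, 0.01], [0.0, -0.91, 0.0], [0.0, -0.92, 0.0], [0.0, -0.92, 0.01]]}
{"xyz": [[-0.13, 0.0, 0.06], [-0.12, 0.0, 0.06], [-0.12, -0.01, 0.05]], "rotation": [[0.01, -0.91, 0.0], [0.0, -0.92, 0.0], [0.0, -0.92, 0.01]]}
```

Emit:
drive_tool(
  xyz=[
    [-0.01,0.0,-0.76],
    [0.0,0.0,-0.77],
    [-0.01,0.0,-0.76],
    [-0.17,0.0,0.04],
    [-0.16,0.0,0.04],
    [-0.16,-0.01,0.04],
    [-0.15,0.0,0.05],
    [-0.15,0.0,0.06],
    [-0.14,0.0,0.05],
    [-0.14,0.0,0.05],
  ],
  rotation=[
    [-0.01,0.0,0.0],
    [0.0,0.0,0.01],
    [-0.01,0.0,0.0],
    [0.0,-0.92,0.0],
    [0.0,-0.91,0.01],
    [0.01,-0.92,0.0],
    [0.0,-0.92,0.01],
    [0.0,-0.91,0.0],
    [0.0,-0.92,0.0],
    [0.0,-0.92,0.01],
  ],
  fingers=0,
)

```text
t: 9.57
ee_pos: [0.4603, -0.2345, 0.0572]
ee_rot: [0.236, 0.668, 0.666, -0.233]
contact_force: [-0.5, -0.3, 0.2]
gripper_width: 0.68
```

Emit:
drive_tool(
  xyz=[
    [-0.13,0.0,0.06],
    [-0.12,0.0,0.06],
    [-0.12,-0.01,0.05],
    [0,0,0],
  ],
  rotation=[
    [0.01,-0.91,0.0],
    [0.0,-0.92,0.0],
    [0.0,-0.92,0.01],
    [0,0,0],
  ],
)

```text
t: 9.9
ee_pos: [0.4578, -0.2469, 0.0573]
ee_rot: [0.324, 0.626, 0.629, -0.328]
contact_force: [-0.5, -0.2, -1.2]
gripper_width: 0.961
```

Run:
```python
from pl import *
from m import *
st();p,r=cur()
tip=p-.0325*r.apply([0,0,1])
L=[np.array([tip+r.apply([x,a*y,0]) for x,y in((-.0095,.0435),(.0095,.0435),(.0095,.0585),(-.0095,.0585),(-.0095,.0435))]) for a in(1,-1)]
c=bot.camera("top");s=bot.camera("scene")
L2=L+rackm(frame(.511,-.296,-.004))
over(c,L2,"n1",(430,240,560,380),4);over(s,L2,"n2",(150,170,250,290),5)
```

```text
t 9.9 p [ 0.4578 -0.2469  0.0573] g [ 0.4579 -0.205   0.0867] d [-0.002 -0.818 -0.575] jaw [ 1.     0.002 -0.006] F [-0.5 -0.2 -1.2] M [ 1.08 -0.11 -0.  ] w 83.6 j [ 0.35  0.4  -0.64  2.13  1.16  1.41 -0.96]
```

View pics/n1.png

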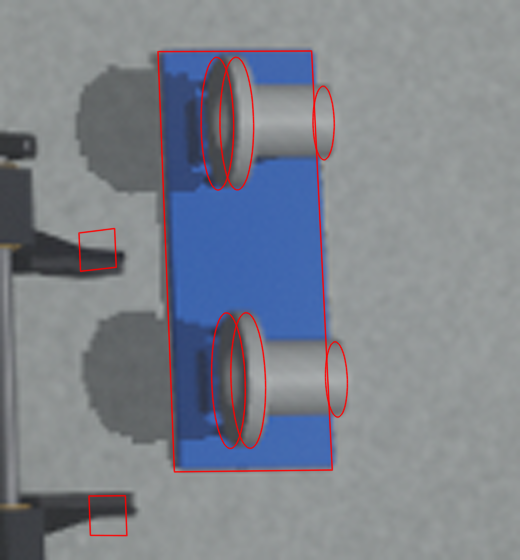

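View pics/n2.png

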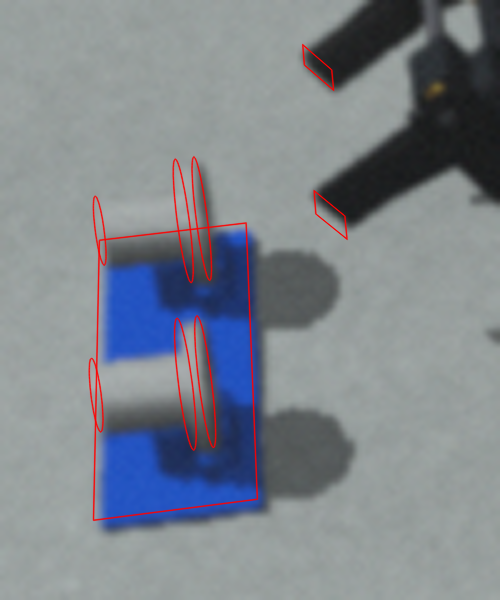

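Run:
```python
from pl import *
from m import frame,tf
Tr=frame(.511,-.293,-.004)
g=tf(Tr,[[-.052,.014,.041]])[0];print(g)
plan([(g,ori(-55,-.004),.015)])
```

```text
[ 0.45905642 -0.27879211  0.041     ]
6 rows, end [ 0.4588 -0.3208  0.0114]
{"xyz": [[-0.01, 0.0, 0.36], [-0.01, 0.0, 0.36], [0.0, 0.01, 0.36], [-0.01, 0.0, 0.36], [-0.01, 0.0, 0.37], [0.0, 0.0, 0.36]], "rotation": [[0.0, -0.01, 0.0], [0.0, 0.0, 0.01], [0.0, -0.01, 0.0], [0.0, 0.0, 0.01], [0.0, -0.01, 0.0], [0.0, -0.01, 0.0]]}
```

Emit:
drive_tool(
  xyz=[
    [-0.01,0.0,0.36],
    [-0.01,0.0,0.36],
    [0.0,0.01,0.36],
    [-0.01,0.0,0.36],
    [-0.01,0.0,0.37],
    [0.0,0.0,0.36],
    [0,0,0],
  ],
  rotation=[
    [0.0,-0.01,0.0],
    [0.0,0.0,0.01],
    [0.0,-0.01,0.0],
    [0.0,0.0,0.01],
    [0.0,-0.01,0.0],
    [0.0,-0.01,0.0],
    [0,0,0],
  ],
  fingers=0,
)

```text
t: 10.58
ee_pos: [0.4558, -0.3268, 0.0127]
ee_rot: [0.326, 0.631, 0.622, -0.33]
contact_force: [-0.8, 0.6, 0.5]
gripper_width: 0.999
```

Run:
```python
from pl import *
from m import *
st()
c=bot.camera("top");s=bot.camera("scene")
L2=rackm(frame(.511,-.293,-.004))
over(c,[],"p1",(430,240,560,380),4);over(s,L2,"p2",(150,170,250,290),5)
```

```text
t 10.58 p [ 0.4558 -0.3268  0.0127] g [ 0.4563 -0.2847  0.0419] d [-0.01  -0.822 -0.57 ] jaw [ 1.    -0.013  0.002] F [-0.8  0.6  0.5] M [ 1.01 -0.07 -0.07] w 86.9 j [ 0.43  0.48 -0.54  2.15  1.32  1.3  -1.  ]
```

View pics/p1.png

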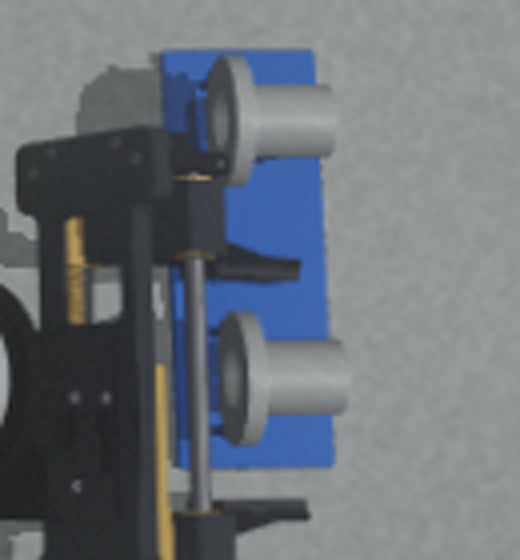

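View pics/p2.png

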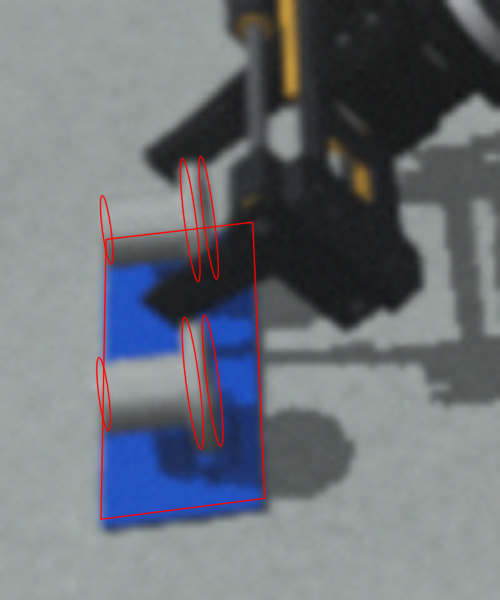

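Run:
```python
from pl import *
st()
plan([([.459,-.2805,.041],ori(-55,-.004),.004)])
```

```text
t 10.68 p [ 0.4578 -0.3238  0.0135] g [ 0.4581 -0.2818  0.0427] d [-0.006 -0.821 -0.57 ] jaw [ 1.    -0.009  0.003] F [-0.5 -0.2 -0.1] M [ 1.03 -0.1  -0.  ] w 87.1 j [ 0.43  0.48 -0.54  2.15  1.32  1.3  -1.  ]
1 rows, end [ 0.4587 -0.3225  0.0115]
{"xyz": [[0.06, 0.02, 0.0]], "rotation": [[-0.02, 0.04, -0.05]]}
```

Emit:
drive_tool(
  xyz=[
    [0.02,0.01,0.0],
    [0,0,0],
    [0,0,0],
    [0,0,0],
    [0,0,0],
    [0,0,0],
    [0,0,0],
    [0,0,0],
  ],
  rotation=[
    [0,0,0],
    [0,0,0],
    [0,0,0],
    [0,0,0],
    [0,0,0],
    [0,0,0],
    [0,0,0],
    [0,0,0],
  ],
  fingers=1,
)

```text
t: 11.35
ee_pos: [0.4607, -0.3209, 0.0126]
ee_rot: [0.328, 0.628, 0.625, -0.327]
contact_force: [1.6, 0.3, -0.4]
gripper_width: 0.606
```

Run:
```python
from pl import *
st()
```

```text
t 11.35 p [ 0.4607 -0.3209  0.0126] g [ 0.4607 -0.2789  0.0418] d [-0.    -0.821 -0.571] jaw [ 1.    -0.004  0.004] F [ 1.6  0.3 -0.4] M [ 1.   -0.43  0.5 ] w 52.7 j [ 0.42  0.48 -0.55  2.15  1.32  1.3  -1.  ]
```

Run:
```python
from pl import *
p,r=cur();g=p-.0512*r.apply([0,0,1])
plan([(g+[0,0,.012],r,.006),(g+[0,0,.11],r,.025)])
```

```text
6 rows, end [ 0.4606 -0.321   0.1227]
{"xyz": [[-0.12, 0.0, -0.09], [-0.13, 0.0, -0.08], [-0.5, 0.0, -0.35], [-0.5, 0.01, -0.35], [-0.51, 0.0, -0.35], [-0.5, 0.0, -0.35]], "rotation": [[0.0, 0.0, 0.0], [0.0, 0.0, 0.0], [0.0, 0.0, 0.0], [0.0, 0.0, 0.0], [0.0, 0.0, 0.0], [0.0, 0.0, 0.0]]}
```

Emit:
drive_tool(
  xyz=[
    [-0.12,0,-0.09],
    [-0.2,0,-0.14],
    [-0.5,0,-0.35],
    [-0.5,0,-0.35],
    [-0.5,0,-0.35],
    [-0.4,0,-0.28],
    [0,0,0],
    [0,0,0],
    [0,0,0],
  ],
  rotation=[
    [0,0,0],
    [0,0,0],
    [0,0,0],
    [0,0,0],
    [0,0,0],
    [0,0,0],
    [0,0,0],
    [0,0,0],
    [0,0,0],
  ],
)

```text
t: 12.1
ee_pos: [0.4581, -0.3209, 0.1203]
ee_rot: [0.327, 0.629, 0.624, -0.328]
contact_force: [0.7, 0.2, -2.7]
gripper_width: 0.606
```

Run:
```python
from pl import *
from m import *
st()
c=bot.camera("top");s=bot.camera("scene")
p,r=cur();g=p-.0512*r.apply([0,0,1]);L2=[x for x in stub(g+[0,.004,0],[0,-1,0])]
over(c,L2,"q1",(440,240,570,390),4);over(s,L2,"q2",(130,100,270,260),4)
```

```text
t 12.1 p [ 0.4581 -0.3209  0.1203] g [ 0.4583 -0.2788  0.1495] d [-0.004 -0.821 -0.571] jaw [ 1.    -0.006  0.002] F [ 0.7  0.2 -2.7] M [ 1.34 -0.13 -0.02] w 52.7 j [ 0.48  0.25 -0.6   2.13  1.16  1.32 -0.75]
```

View pics/q1.png

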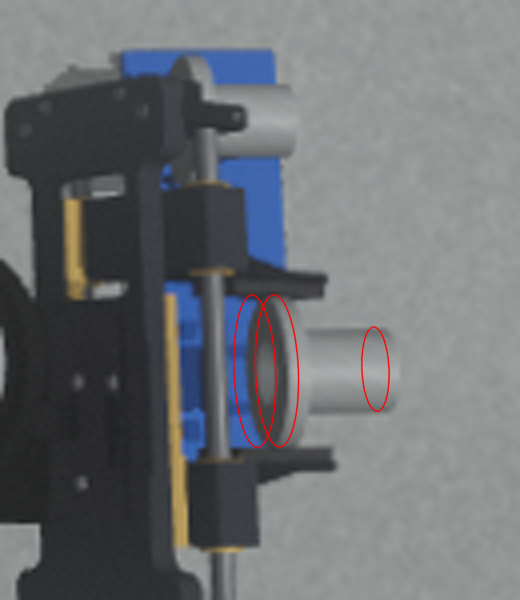

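View pics/q2.png

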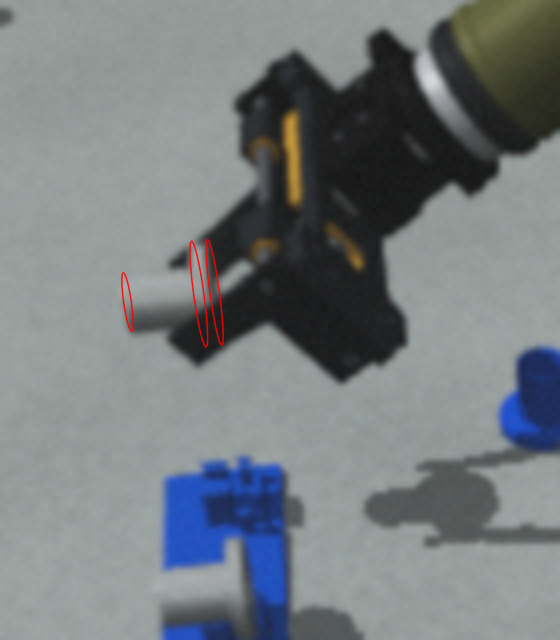

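```bash
cat > car.py <<'E'
from m import *
Y=-.037
Tc=frame(.5215,-.0985,Y)
def cw(x,y,z): return tf(Tc,[[x,y,z]])[0]
E
python3 - <<'E'
from pl import *
from car import *
st()
h=cw(0,.124,.13);print(h)
plan([([.48,-.20,.19],ori(-20,-.015)),(h,ori(35,Y))])
E
```

```text
t 12.2 p [ 0.458  -0.3208  0.1195] g [ 0.4582 -0.2788  0.1488] d [-0.005 -0.821 -0.571] jaw [ 1.    -0.006  0.   ] F [-0.3 -0.1 -1.7] M [ 1.33 -0.12 -0.02] w 53.1 j [ 0.48  0.25 -0.6   2.13  1.16  1.32 -0.75]
[0.52608695 0.02541513 0.13      ]
17 rows, end [0.527  0.0548 0.0882]
{"xyz": [[0.15, 0.08, -0.32], [0.18, 0.07, -0.32], [0.21, 0.07, -0.3], [0.23, 0.08, -0.3], [0.26, 0.07, -0.29], [0.28, 0.08, -0.27], [0.31, 0.07, -0.26], [0.71, 0.11, -0.06], [0.7, 0.1, 0.0], [0.71, 0.11, 0.05]], "rotation": [[0.01, 0.84, 0.01], [0.01, 0.83, 0.01], [0.0, 0.84, 0.01], [0.01, 0.84, 0.01], [0.01, 0.83, 0.01], [0.01, 0.84, 0.01], [0.01, 0.84, 0.01], [0.0, 0.92, 0.02], [-0.01, 0.91, 0.02], [0.0, 0.92, 0.02]]}
{"xyz": [[0.69, 0.1, 0.11], [0.69, 0.1, 0.17], [0.66, 0.1, 0.21], [0.64, 0.1, 0.27], [0.62, 0.1, 0.32], [0.58, 0.1, 0.36], [0.54, 0.09, 0.4]], "rotation": [[0.0, 0.92, 0.03], [-0.01, 0.91, 0.02], [0.0, 0.92, 0.02], [0.0, 0.92, 0.02], [0.0, 0.91, 0.02], [-0.01, 0.92, 0.02], [0.0, 0.92, 0.02]]}
```

Emit:
drive_tool(
  xyz=[
    [0.15,0.08,-0.32],
    [0.18,0.07,-0.32],
    [0.21,0.07,-0.3],
    [0.23,0.08,-0.3],
    [0.26,0.07,-0.29],
    [0.28,0.08,-0.27],
    [0.31,0.07,-0.26],
    [0.71,0.11,-0.06],
    [0.7,0.1,0.0],
    [0.71,0.11,0.05],
  ],
  rotation=[
    [0.01,0.84,0.01],
    [0.01,0.83,0.01],
    [0.0,0.84,0.01],
    [0.01,0.84,0.01],
    [0.01,0.83,0.01],
    [0.01,0.84,0.01],
    [0.01,0.84,0.01],
    [0.0,0.92,0.02],
    [-0.01,0.91,0.02],
    [0.0,0.92,0.02],
  ],
)

```text
t: 13.03
ee_pos: [0.4946, -0.1343, 0.1216]
ee_rot: [0.021, 0.714, 0.699, -0.019]
contact_force: [-1.3, 0.5, -2.7]
gripper_width: 0.606
```

Emit:
drive_tool(
  xyz=[
    [0.69,0.1,0.11],
    [0.69,0.1,0.17],
    [0.66,0.1,0.21],
    [0.64,0.1,0.27],
    [0.62,0.1,0.32],
    [0.58,0.1,0.36],
    [0.54,0.09,0.4],
    [0,0,0],
    [0,0,0],
    [0,0,0],
  ],
  rotation=[
    [0.0,0.92,0.03],
    [-0.01,0.91,0.02],
    [0.0,0.92,0.02],
    [0.0,0.92,0.02],
    [0.0,0.91,0.02],
    [-0.01,0.92,0.02],
    [0.0,0.92,0.02],
    [0,0,0],
    [0,0,0],
    [0,0,0],
  ],
)

```text
t: 13.87
ee_pos: [0.5277, 0.0542, 0.0889]
ee_rot: [-0.208, 0.686, 0.663, 0.216]
contact_force: [0.2, 0.2, -1.6]
gripper_width: 0.606
```

Run:
```python
from pl import *
from car import *
st()
p,r=cur();g=p-.0512*r.apply([0,0,1])
print("local",np.round(np.linalg.inv(Tc)@np.r_[g,1],4))
c=bot.camera("top");s=bot.camera("scene")
L2=stub(g+[0,0,.004],[0,0,-1])+carm(Tc,.005,[(0,.030,0),(0,.076,1)])
over(c,L2,"r1",(140,230,400,360),3);over(s,L2,"r2",(250,120,470,270),3.5)
st()
```

```text
t 13.87 p [0.5277 0.0542 0.0889] g [0.5266 0.0249 0.1309] d [ 0.022  0.572 -0.82 ] jaw [ 0.999 -0.036  0.002] F [ 0.2  0.2 -1.6] M [-0.89 -0.05 -0.01] w 52.7 j [ 0.85  0.33 -0.66  1.88 -0.44  1.15  0.39]
local [5.000e-04 1.235e-01 1.309e-01 1.000e+00]
t 13.97 p [0.5284 0.0542 0.0899] g [0.5272 0.025  0.1319] d [ 0.023  0.571 -0.821] jaw [ 0.999 -0.036  0.004] F [ 0.1  0.7 -1.3] M [-0.84 -0.08 -0.  ] w 52.8 j [ 0.85  0.33 -0.66  1.88 -0.44  1.15  0.39]
```

View pics/r1.png

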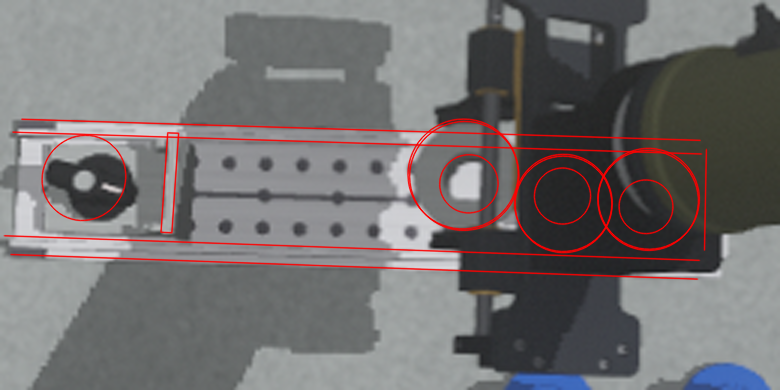

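View pics/r2.png

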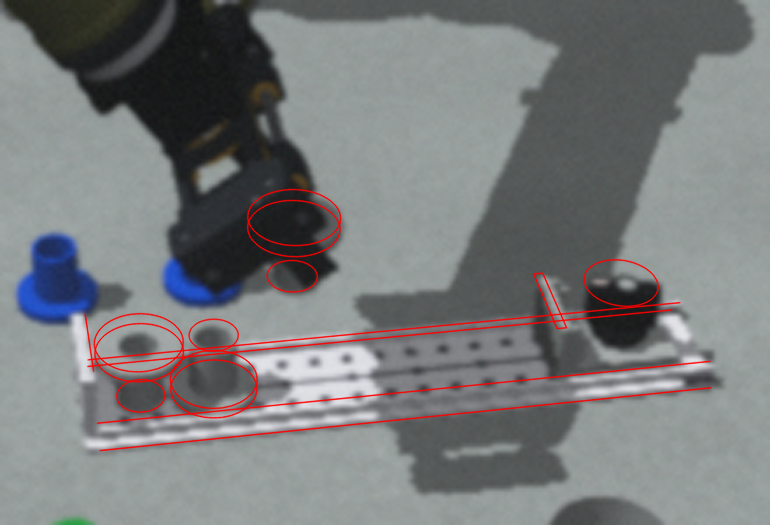

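Run:
```python
from pl import *
from car import *
st()
plan([(cw(0,.124,.06),ori(35,Y),.025),(cw(0,.124,.051),ori(35,Y),.005)])
```

```text
t 13.97 p [0.5284 0.0542 0.0899] g [0.5272 0.025  0.1319] d [ 0.023  0.571 -0.821] jaw [ 0.999 -0.036  0.004] F [ 0.1  0.7 -1.3] M [-0.84 -0.08 -0.  ] w 52.8 j [ 0.85  0.33 -0.66  1.88 -0.44  1.15  0.39]
5 rows, end [0.527  0.0546 0.0091]
{"xyz": [[-0.34, -0.01, 0.49], [-0.34, -0.01, 0.5], [-0.34, -0.02, 0.49], [-0.06, 0.0, 0.09], [-0.07, 0.0, 0.09]], "rotation": [[0.01, 0.01, 0.01], [0.0, 0.01, 0.01], [0.01, 0.0, 0.01], [0.0, 0.0, 0.0], [0.0, 0.0, 0.0]]}
```

Emit:
drive_tool(
  xyz=[
    [-0.34,-0.01,0.49],
    [-0.34,-0.01,0.5],
    [-0.34,-0.02,0.49],
    [-0.06,0.0,0.09],
    [-0.07,0.0,0.09],
    [0,0,0],
    [0,0,0],
    [0,0,0],
  ],
  rotation=[
    [0.01,0.01,0.01],
    [0.0,0.01,0.01],
    [0.01,0.0,0.01],
    [0.0,0.0,0.0],
    [0.0,0.0,0.0],
    [0,0,0],
    [0,0,0],
    [0,0,0],
  ],
)

```text
t: 14.63
ee_pos: [0.5278, 0.055, 0.01]
ee_rot: [-0.208, 0.687, 0.662, 0.217]
contact_force: [0.6, -0.1, -1.6]
gripper_width: 0.609
```

Run:
```python
from pl import *
from car import *
st()
p,r=cur();g=p-.0512*r.apply([0,0,1])
print("local",np.round(np.linalg.inv(Tc)@np.r_[g,1],4))
c=bot.camera("top");s=bot.camera("scene")
L2=stub(g+[0,0,.004],[0,0,-1])
over(c,L2,"u1",(240,230,400,350),4.5);over(s,L2,"u2",(260,150,400,260),5)
```

```text
t 14.63 p [0.5278 0.055  0.01  ] g [0.5266 0.0256 0.0519] d [ 0.023  0.574 -0.819] jaw [ 0.999 -0.037  0.002] F [ 0.6 -0.1 -1.6] M [-0.86 -0.09 -0.01] w 53.0 j [ 0.82  0.45 -0.63  1.92 -0.41  1.01  0.43]
local [5.000e-04 1.243e-01 5.190e-02 1.000e+00]
```

View pics/u1.png

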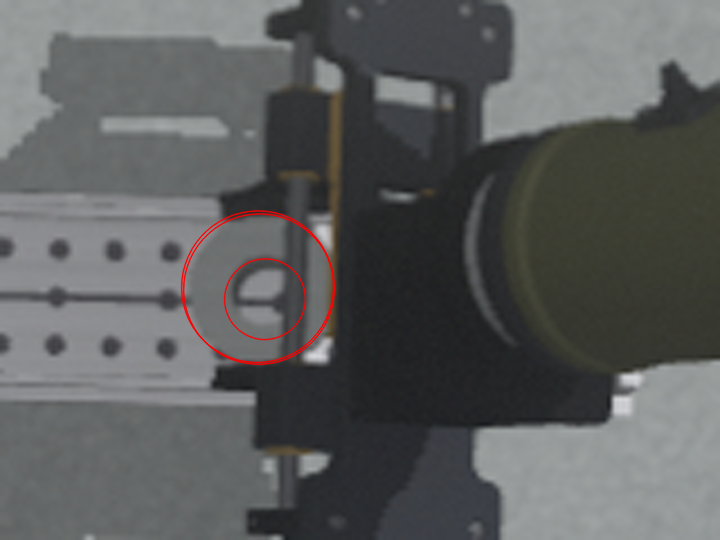

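View pics/u2.png

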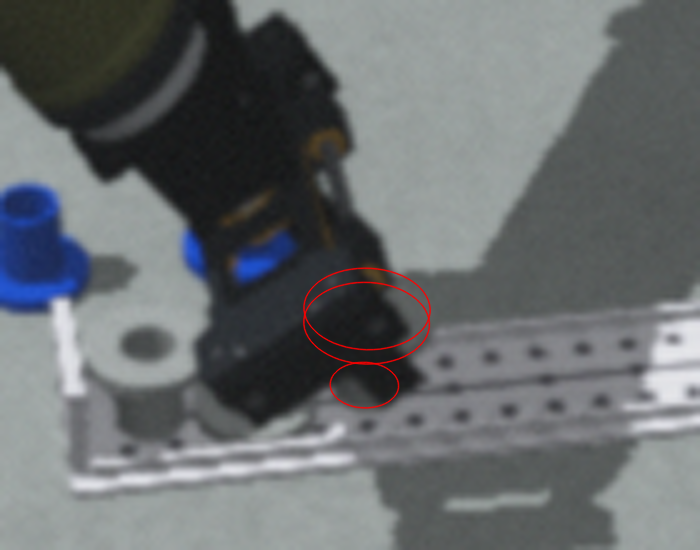

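Emit:
drive_tool(
  xyz=[
    [-0.03,0,0.04],
    [-0.03,0,0.04],
    [-0.03,0,0.04],
    [0,0,0],
    [0,0,0],
  ],
  rotation=[
    [0,0,0],
    [0,0,0],
    [0,0,0],
    [0,0,0],
    [0,0,0],
  ],
)

```text
t: 15.15
ee_pos: [0.5273, 0.0555, 0.0055]
ee_rot: [-0.21, 0.686, 0.661, 0.218]
contact_force: [-5.7, -3.9, 17.8]
gripper_width: 0.61
```

Run:
```python
from pl import *
st()
```

```text
t 15.15 p [0.5273 0.0555 0.0055] g [0.5262 0.026  0.0474] d [ 0.021  0.577 -0.817] jaw [ 0.999 -0.037 -0.001] F [-5.7 -3.9 17.8] M [0.77 1.07 0.64] w 53.1 j [ 0.82  0.46 -0.63  1.92 -0.4   1.    0.44]
```

Run:
```python
from pl import *
from car import *
p,r=cur();g=p-.0512*r.apply([0,0,1])
r=ori(35,Y)
plan([(g+[0,0,.0015],r,.002),(cw(0,.1150,g[2]+.0015),r,.002)])
```

```text
6 rows, end [0.5269 0.0457 0.007 ]
{"xyz": [[0.02, 0.0, -0.03], [-0.04, 0.0, -0.03], [-0.04, 0.0, -0.03], [-0.04, 0.0, -0.02], [-0.04, 0.0, -0.03], [-0.04, 0.0, -0.03]], "rotation": [[-0.01, -0.04, -0.01], [0.0, 0.0, 0.0], [0.0, 0.0, 0.0], [0.0, 0.0, 0.0], [0.0, 0.0, 0.0], [0.0, 0.0, 0.0]]}
```

Emit:
drive_tool(
  xyz=[
    [0.02,0,-0.03],
    [-0.04,0,-0.03],
    [-0.04,0,-0.03],
    [-0.04,0,-0.03],
    [-0.04,0,-0.03],
    [0,0,0],
  ],
  rotation=[
    [0,0,0],
    [0,0,0],
    [0,0,0],
    [0,0,0],
    [0,0,0],
    [0,0,0],
  ],
)

```text
t: 15.65
ee_pos: [0.5269, 0.0505, 0.0066]
ee_rot: [-0.211, 0.686, 0.661, 0.219]
contact_force: [0.0, 4.4, 7.9]
gripper_width: 0.61
```

```bash
cat >> car.py <<'E'
def loc():
    from pl import cur
    p,r=cur();g=p-.0512*r.apply([0,0,1]);print("local",np.round((np.linalg.inv(Tc)@np.r_[g,1])[:3],4))
E
python3 - <<'E'
from pl import *
from car import *
st();loc()
E
```

```text
t 15.65 p [0.5269 0.0505 0.0066] g [0.5259 0.0209 0.0483] d [ 0.02   0.579 -0.815] jaw [ 0.999 -0.036 -0.001] F [0.  4.4 7.9] M [ 1.35 -0.05  0.03] w 53.1 j [ 0.83  0.46 -0.63  1.92 -0.4   1.01  0.44]
local [-0.      0.1195  0.0483]
```

Emit:
drive_tool(
  xyz=[
    [-0.03,0,-0.03],
    [-0.04,0,-0.03],
    [-0.04,0,-0.03],
    [0,0,0],
  ],
  rotation=[
    [0,0,0],
    [0,0,0],
    [0,0,0],
    [0,0,0],
  ],
)

```text
t: 15.98
ee_pos: [0.5267, 0.0449, 0.0069]
ee_rot: [-0.211, 0.686, 0.661, 0.219]
contact_force: [0.4, 4.9, 6.7]
gripper_width: 0.61
```

Run:
```python
from pl import *
from car import *
st();loc()
c=bot.camera("top");s=bot.camera("scene")
over(c,[],"v1",(240,230,400,350),4.5);over(s,[],"v2",(260,150,400,260),5)
```

```text
t 15.98 p [0.5267 0.0449 0.0069] g [0.5257 0.0152 0.0486] d [ 0.02   0.579 -0.815] jaw [ 0.999 -0.036 -0.   ] F [0.4 4.9 6.7] M [ 1.22 -0.14  0.02] w 53.0 j [ 0.83  0.46 -0.63  1.92 -0.4   1.02  0.45]
local [-0.      0.1138  0.0486]
```

View pics/v2.png

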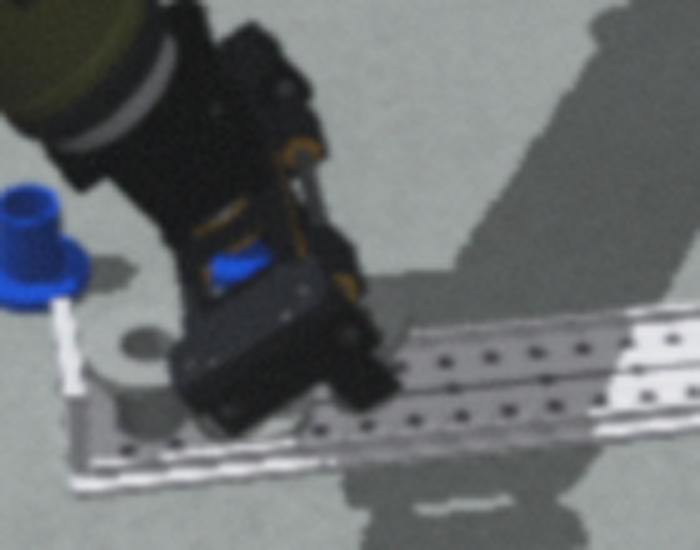

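Emit:
drive_tool(
  xyz=[
    [-0.04,0,-0.03],
    [-0.04,0,-0.03],
    [0,0,0],
  ],
  rotation=[
    [0,0,0],
    [0,0,0],
    [0,0,0],
  ],
)

```text
t: 16.33
ee_pos: [0.5264, 0.0411, 0.0069]
ee_rot: [-0.212, 0.685, 0.661, 0.219]
contact_force: [0.7, 6.3, 6.2]
gripper_width: 0.608
```

Run:
```python
from pl import *
from car import *
st();loc()
c=bot.camera("top");s=bot.camera("scene")
over(c,[],"v3",(240,230,400,350),4.5);over(s,[],"v4",(260,150,400,260),5)
```

```text
t 16.33 p [0.5264 0.0411 0.0069] g [0.5254 0.0115 0.0486] d [ 0.02   0.579 -0.815] jaw [ 0.999 -0.035 -0.001] F [0.7 6.3 6.2] M [ 1.27 -0.1   0.02] w 52.9 j [ 0.84  0.47 -0.62  1.91 -0.4   1.02  0.45]
local [-0.0002  0.1101  0.0486]
```

View pics/v4.png

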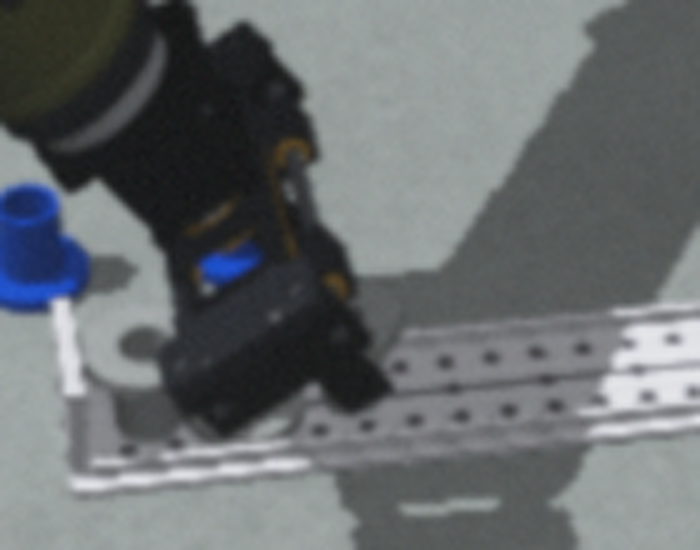

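View pics/v3.png

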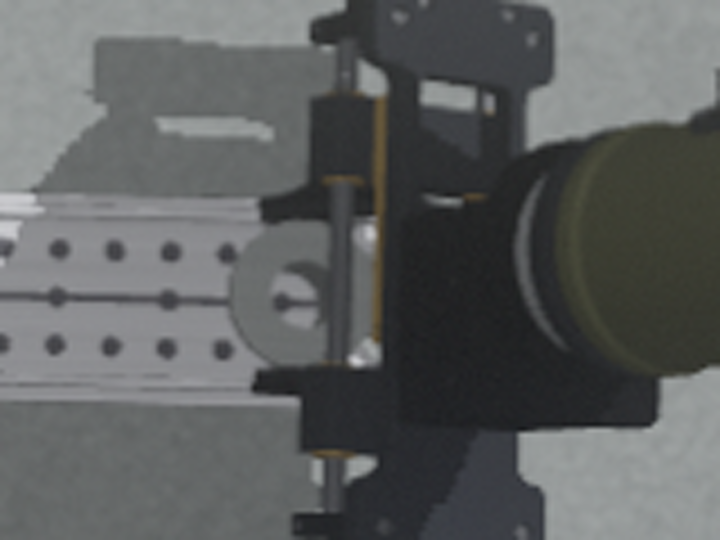

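Emit:
drive_tool(
  xyz=[
    [-0.04,0,-0.03],
    [-0.03,0,-0.02],
    [0,0,0],
  ],
  rotation=[
    [0,0,0],
    [0,0,0],
    [0,0,0],
  ],
)

```text
t: 16.68
ee_pos: [0.526, 0.0388, 0.0069]
ee_rot: [-0.212, 0.685, 0.662, 0.219]
contact_force: [1.2, 7.2, 4.3]
gripper_width: 0.61
```

Run:
```python
from pl import *
from car import *
st();loc()
```

```text
t 16.68 p [0.526  0.0388 0.0069] g [0.525  0.0091 0.0486] d [ 0.019  0.58  -0.814] jaw [ 0.999 -0.034 -0.001] F [1.2 7.2 4.3] M [ 1.44 -0.27 -0.03] w 53.1 j [ 0.84  0.47 -0.62  1.91 -0.4   1.02  0.46]
local [-0.0005  0.1076  0.0486]
```

Emit:
drive_tool(
  xyz=[
    [-0.03,0,-0.02],
    [-0.03,0,-0.02],
    [0,0,0],
  ],
  rotation=[
    [0,0,0],
    [0,0,0],
    [0,0,0],
  ],
)

```text
t: 16.93
ee_pos: [0.5254, 0.0384, 0.007]
ee_rot: [-0.214, 0.684, 0.662, 0.219]
contact_force: [2.1, 13.0, 1.7]
gripper_width: 0.608
```

Run:
```python
from pl import *
from car import *
st();loc()
c=bot.camera("top");s=bot.camera("scene")
over(c,[],"v5",(240,230,400,350),4.5);over(s,[],"v6",(260,150,400,260),5)
```

```text
t 16.93 p [0.5254 0.0384 0.007 ] g [0.5245 0.0085 0.0486] d [ 0.017  0.583 -0.813] jaw [ 0.999 -0.033 -0.002] F [ 2.1 13.   1.7] M [ 1.94 -0.52 -0.24] w 52.9 j [ 0.84  0.47 -0.62  1.91 -0.4   1.03  0.46]
local [-0.001   0.1071  0.0486]
```

View pics/v6.png

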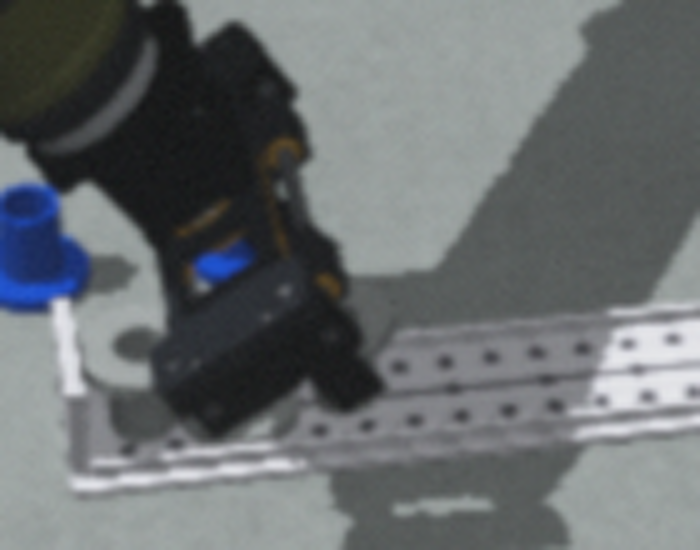

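Emit:
drive_tool(
  xyz=[
    [0,0,0.03],
    [0,0,0],
  ],
  rotation=[
    [0,0,0],
    [0,0,0],
  ],
)

```text
t: 17.2
ee_pos: [0.5255, 0.0386, 0.0067]
ee_rot: [-0.214, 0.684, 0.662, 0.219]
contact_force: [-0.8, 9.9, 8.6]
gripper_width: 0.609
```

Emit:
drive_tool(
  xyz=[
    [0,0,0],
    [0,0,0],
    [0,0,0],
    [0,0,0],
  ],
  rotation=[
    [0,0,0],
    [0,0,0],
    [0,0,0],
    [0,0,0],
  ],
  fingers=0.15,
)

```text
t: 17.53
ee_pos: [0.5258, 0.0308, 0.0034]
ee_rot: [-0.209, 0.687, 0.661, 0.217]
contact_force: [-0.2, 0.2, -0.7]
gripper_width: 0.809
```

Run:
```python
from pl import *
from car import *
st();loc()
p,r=cur();g=p-.0512*r.apply([0,0,1])
d=r.apply([0,0,1])
plan([(g-d*.10,r,.03),(np.array([.52,-.10,.2]),ori(10,Y))])
```

```text
t 17.53 p [0.5258 0.0308 0.0034] g [0.5247 0.0015 0.0454] d [ 0.021  0.574 -0.819] jaw [ 0.999 -0.039 -0.001] F [-0.2  0.2 -0.7] M [-0.64 -0.07 -0.04] w 70.4 j [ 0.85  0.47 -0.61  1.91 -0.39  1.02  0.46]
local [-0.0005  0.1     0.0454]
9 rows, end [ 0.5204 -0.0912  0.1494]
{"xyz": [[0.0, 0.0, -0.63], [0.0, 0.0, -0.62], [0.0, 0.0, -0.63], [0.0, 0.0, -0.62], [-0.08, 0.0, -0.43], [-0.12, -0.01, -0.43], [-0.16, 0.0, -0.43], [-0.2, -0.01, -0.42], [-0.23, 0.0, -0.41]], "rotation": [[0.0, 0.0, 0.0], [0.0, 0.0, 0.0], [0.0, 0.0, 0.0], [0.0, 0.0, 0.0], [0.0, -0.84, 0.0], [0.0, -0.83, -0.01], [0.0, -0.84, 0.0], [0.0, -0.83, 0.0], [0.0, -0.84, -0.01]]}
```

Run:
```python
from pl import *
from car import *
p,r=cur();g=p-.0512*r.apply([0,0,1]);d=r.apply([0,0,1])
r2=ori(45,-.004);d2=r2.apply([0,0,1]);G=np.array([.5647,-.308,.041])
plan([(g-d*.11,r,.035),(np.array([.55,-.28,.19]),ori(40,-.02)),(G-d2*.08,r2)])
```

```text
14 rows, end [ 0.5645 -0.3286  0.0614]
{"xyz": [[0.0, 0.0, -0.69], [0.0, 0.0, -0.68], [0.0, 0.0, -0.69], [0.0, 0.0, -0.69], [-0.59, 0.15, -0.71], [-0.58, 0.14, -0.71], [-0.57, 0.15, -0.72], [-0.57, 0.13, -0.74], [-0.55, 0.14, -0.74], [-0.54, 0.14, -0.75]], "rotation": [[0.0, 0.0, 0.0], [0.0, 0.0, 0.0], [0.0, 0.0, 0.0], [0.0, 0.0, 0.0], [0.02, 0.14, -0.02], [0.01, 0.13, -0.03], [0.02, 0.14, -0.02], [0.02, 0.14, -0.03], [0.01, 0.14, -0.02], [0.02, 0.13, -0.03]]}
{"xyz": [[-0.75, 0.1, 0.1], [-0.74, 0.09, 0.09], [-0.76, 0.09, 0.07], [-0.75, 0.09, 0.05]], "rotation": [[0.03, 0.21, -0.03], [0.02, 0.21, -0.02], [0.03, 0.21, -0.03], [0.02, 0.21, -0.03]]}
```

Emit:
drive_tool(
  xyz=[
    [0.0,0.0,-0.69],
    [0.0,0.0,-0.68],
    [0.0,0.0,-0.69],
    [0.0,0.0,-0.69],
    [-0.59,0.15,-0.71],
    [-0.58,0.14,-0.71],
    [-0.57,0.15,-0.72],
    [-0.57,0.13,-0.74],
    [-0.55,0.14,-0.74],
    [-0.54,0.14,-0.75],
  ],
  rotation=[
    [0.0,0.0,0.0],
    [0.0,0.0,0.0],
    [0.0,0.0,0.0],
    [0.0,0.0,0.0],
    [0.02,0.14,-0.02],
    [0.01,0.13,-0.03],
    [0.02,0.14,-0.02],
    [0.02,0.14,-0.03],
    [0.01,0.14,-0.02],
    [0.02,0.13,-0.03],
  ],
)

```text
t: 18.37
ee_pos: [0.5505, -0.2492, 0.1509]
ee_rot: [-0.239, 0.671, 0.658, 0.244]
contact_force: [0.9, 0.7, 0.5]
gripper_width: 0.845
```

Emit:
drive_tool(
  xyz=[
    [-0.75,0.1,0.1],
    [-0.74,0.09,0.09],
    [-0.76,0.09,0.07],
    [-0.75,0.09,0.05],
    [0,0,0],
    [0,0,0],
    [0,0,0],
    [0,0,0],
  ],
  rotation=[
    [0.03,0.21,-0.03],
    [0.02,0.21,-0.02],
    [0.03,0.21,-0.03],
    [0.02,0.21,-0.03],
    [0,0,0],
    [0,0,0],
    [0,0,0],
    [0,0,0],
  ],
)

```text
t: 19.03
ee_pos: [0.5661, -0.3268, 0.0644]
ee_rot: [-0.269, 0.653, 0.653, 0.272]
contact_force: [-1.6, 0.1, 1.1]
gripper_width: 0.849
```

Run:
```python
from pl import *
from car import *
st()
c=bot.camera("top");s=bot.camera("scene")
T2=frame(.5225,-.1024,Y)
L=carm(T2,.010,[(0,.027,0),(0,.069,1),(0,.111,0)])
over(c,L,"w1",(240,250,400,340),4.8);over(s,L,"w2",(260,180,400,260),5.5)
over(c,[],"w3",(430,220,570,380),3.7);over(s,[],"w4",(120,150,260,280),4.5)
st()
```

```text
t 19.03 p [ 0.5661 -0.3268  0.0644] g [ 0.5659 -0.363   0.1006] d [ 0.004  0.707 -0.707] jaw [ 1.    -0.002  0.004] F [-1.6  0.1  1.1] M [-0.8  -0.05  0.01] w 73.9 j [ 1.03  0.92 -0.44  1.08 -0.25  1.7   0.69]
t 19.13 p [ 0.566  -0.327   0.0646] g [ 0.5658 -0.3632  0.1009] d [ 0.004  0.706 -0.708] jaw [ 1.    -0.001  0.004] F [-0.2  0.1  0.6] M [-0.81 -0.07 -0.03] w 73.9 j [ 1.03  0.92 -0.44  1.08 -0.25  1.7   0.69]
```

View pics/w1.png

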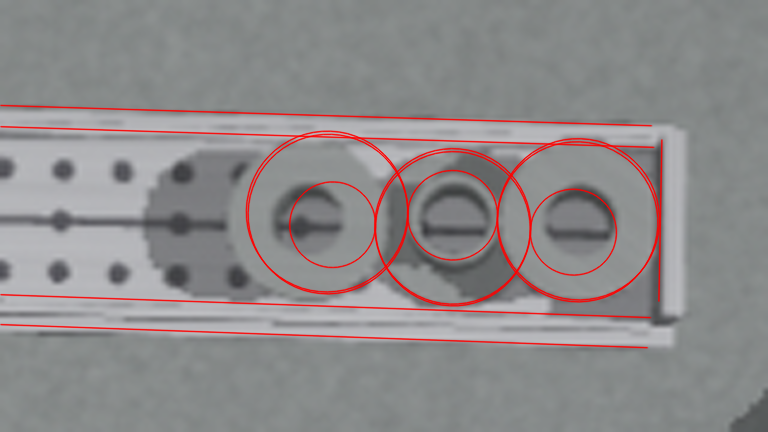

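View pics/w2.png

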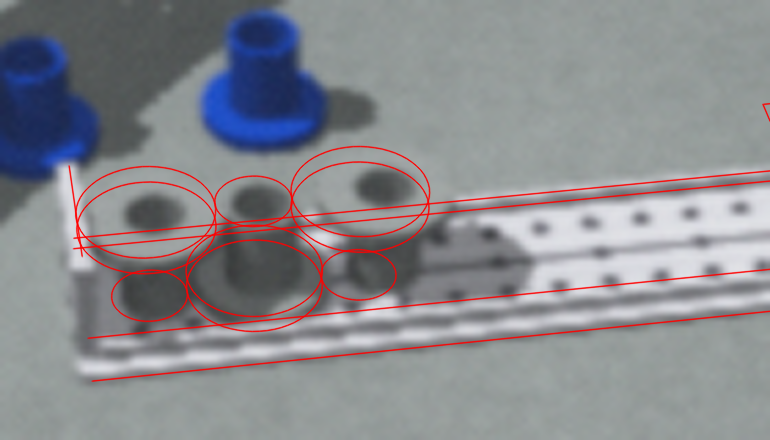

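View pics/w3.png

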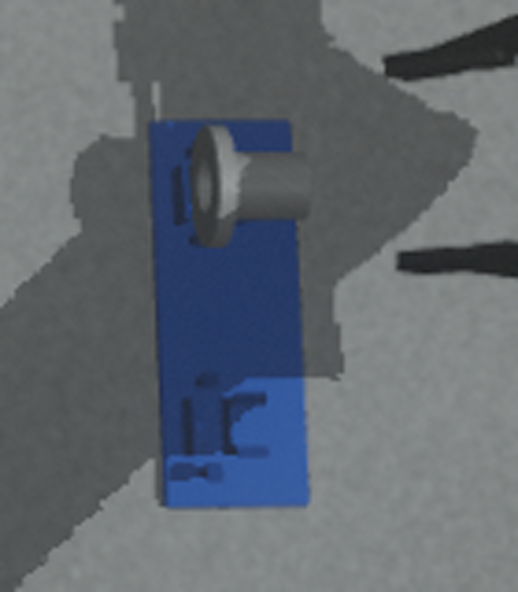

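View pics/w4.png

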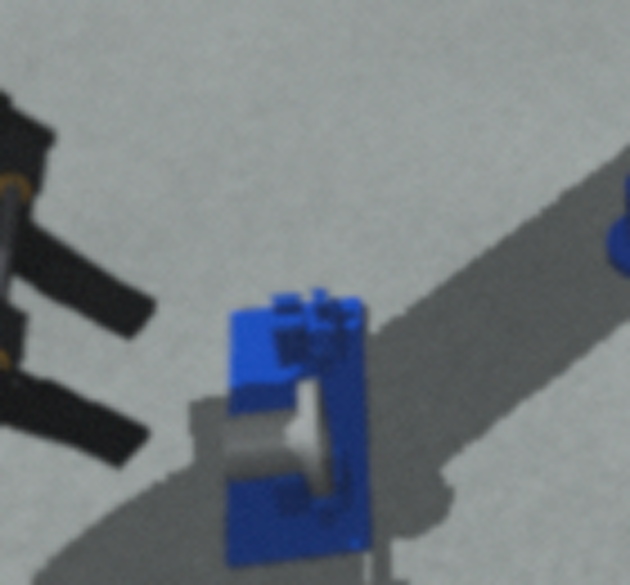

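Run:
```python
from pl import *
st()
plan([([.564,-.308,.0415],ori(45,-.004),.016)])
```

```text
t 19.13 p [ 0.566  -0.327   0.0646] g [ 0.5658 -0.3632  0.1009] d [ 0.004  0.706 -0.708] jaw [ 1.    -0.001  0.004] F [-0.2  0.1  0.6] M [-0.81 -0.07 -0.03] w 73.9 j [ 1.03  0.92 -0.44  1.08 -0.25  1.7   0.69]
6 rows, end [ 0.5643 -0.2717  0.0052]
{"xyz": [[-0.01, -0.01, 0.34], [-0.01, -0.01, 0.34], [-0.01, -0.01, 0.33], [-0.02, -0.01, 0.34], [-0.01, -0.01, 0.34], [-0.01, 0.0, 0.34]], "rotation": [[0.0, 0.0, 0.01], [0.0, 0.01, 0.0], [0.0, 0.0, 0.01], [0.01, 0.0, 0.01], [0.0, 0.0, 0.01], [0.0, 0.01, 0.0]]}
```

Emit:
drive_tool(
  xyz=[
    [-0.01,-0.01,0.34],
    [-0.01,-0.01,0.34],
    [-0.01,-0.01,0.33],
    [-0.02,-0.01,0.34],
    [-0.01,-0.01,0.34],
    [-0.01,0.0,0.34],
    [0,0,0],
    [0,0,0],
    [0,0,0],
  ],
  rotation=[
    [0.0,0.0,0.01],
    [0.0,0.01,0.0],
    [0.0,0.0,0.01],
    [0.01,0.0,0.01],
    [0.0,0.0,0.01],
    [0.0,0.01,0.0],
    [0,0,0],
    [0,0,0],
    [0,0,0],
  ],
)

```text
t: 19.88
ee_pos: [0.5637, -0.2729, 0.0039]
ee_rot: [-0.271, 0.655, 0.651, 0.271]
contact_force: [-0.8, 0.2, -0.0]
gripper_width: 0.852
```

Run:
```python
from pl import *
from m import *
st()
c=bot.camera("top");s=bot.camera("scene")
over(c,[],"x3",(450,220,570,340),4.5);over(s,[],"x4",(130,170,250,280),5)
st()
```

```text
t 19.88 p [ 0.5637 -0.2729  0.0039] g [ 0.5635 -0.3091  0.0401] d [ 0.003  0.708 -0.706] jaw [ 1.    -0.005 -0.001] F [-0.8  0.2 -0. ] M [-0.81 -0.08 -0.03] w 74.1 j [ 1.02  0.91 -0.45  1.25 -0.26  1.54  0.7 ]
t 19.98 p [ 0.5636 -0.2734  0.0035] g [ 0.5634 -0.3096  0.0397] d [ 0.003  0.708 -0.706] jaw [ 1.    -0.006 -0.002] F [-0.1  0.2  0.3] M [-0.83 -0.1   0.  ] w 74.1 j [ 1.02  0.91 -0.45  1.25 -0.26  1.54  0.7 ]
```

View pics/x3.png

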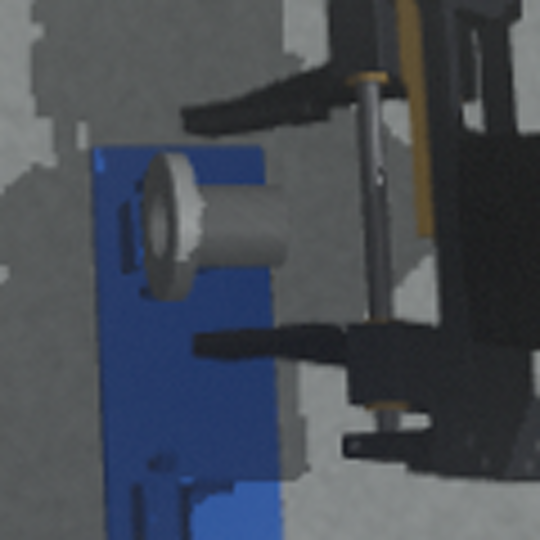

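View pics/x4.png

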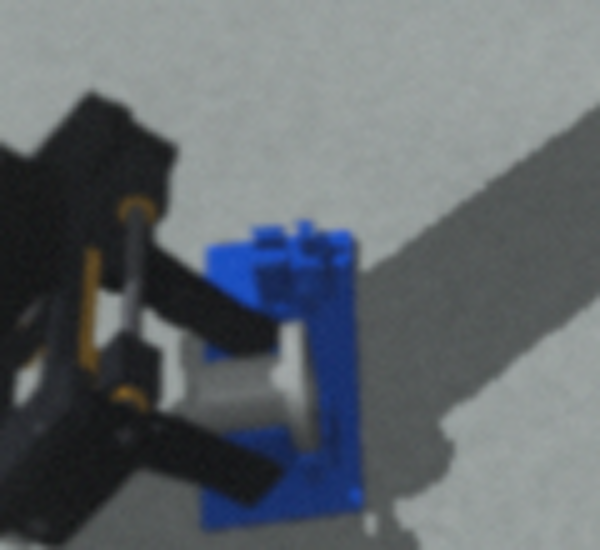

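Emit:
drive_tool(
  xyz=[
    [0,0,0],
    [0,0,0],
    [0,0,0],
    [0,0,0],
    [0,0,0],
    [0,0,0],
    [0,0,0],
    [0,0,0],
  ],
  rotation=[
    [0,0,0],
    [0,0,0],
    [0,0,0],
    [0,0,0],
    [0,0,0],
    [0,0,0],
    [0,0,0],
    [0,0,0],
  ],
  fingers=1,
)

```text
t: 20.65
ee_pos: [0.5647, -0.2722, 0.0026]
ee_rot: [-0.271, 0.655, 0.651, 0.272]
contact_force: [1.1, 0.3, -0.8]
gripper_width: 0.331
```

Run:
```python
from pl import *
st()
p,r=cur();g=p-.0512*r.apply([0,0,1])
plan([(g+[0,0,.012],r,.006),(g+[0,0,.11],r,.03)])
```

```text
t 20.65 p [ 0.5647 -0.2722  0.0026] g [ 0.5644 -0.3085  0.0387] d [ 0.005  0.709 -0.705] jaw [ 1.    -0.007 -0.   ] F [ 1.1  0.3 -0.8] M [-1.01 -0.19 -0.08] w 28.8 j [ 1.02  0.91 -0.45  1.25 -0.26  1.54  0.7 ]
6 rows, end [ 0.5647 -0.2722  0.1126]
{"xyz": [[0.11, 0.0, -0.11], [0.1, 0.0, -0.1], [0.43, 0.0, -0.43], [0.44, 0.0, -0.43], [0.43, 0.0, -0.44], [0.44, 0.0, -0.43]], "rotation": [[0.0, 0.0, 0.0], [0.0, 0.0, 0.0], [0.0, 0.0, 0.0], [0.0, 0.0, 0.0], [0.0, 0.0, 0.0], [0.0, 0.0, 0.0]]}
```

Emit:
drive_tool(
  xyz=[
    [0.11,0,-0.11],
    [0.16,0,-0.16],
    [0.43,0,-0.43],
    [0.44,0,-0.44],
    [0.44,0,-0.44],
    [0.44,0,-0.44],
    [0,0,0],
    [0,0,0],
  ],
  rotation=[
    [0,0,0],
    [0,0,0],
    [0,0,0],
    [0,0,0],
    [0,0,0],
    [0,0,0],
    [0,0,0],
    [0,0,0],
  ],
)

```text
t: 21.32
ee_pos: [0.5635, -0.2731, 0.1184]
ee_rot: [-0.271, 0.655, 0.652, 0.271]
contact_force: [-0.8, -0.4, -2.8]
gripper_width: 0.336
```

```bash
sed -i 's/^Tc=.*/Tc=frame(.5210,-.1024,Y)/' car.py
python3 - <<'E'
from pl import *
from car import *
st()
h=cw(0,.180,.13);print(h)
plan([([.55,-.20,.19],ori(20,-.015)),(h,ori(-45,Y))],wmax=5.4)
E
```

```text
t 21.32 p [ 0.5635 -0.2731  0.1184] g [ 0.5634 -0.3093  0.1546] d [ 0.002  0.707 -0.707] jaw [ 1.    -0.005 -0.001] F [-0.8 -0.4 -2.8] M [-1.27 -0.15 -0.03] w 29.3 j [ 1.03  0.79 -0.48  1.2  -0.29  1.69  0.63]
[0.52765848 0.0774768  0.13      ]
18 rows, end [0.5264 0.0413 0.0937]
{"xyz": [[0.4, -0.07, 0.26], [0.42, -0.07, 0.21], [0.44, -0.07, 0.16], [0.45, -0.07, 0.12], [0.45, -0.07, 0.06], [0.35, -0.05, 0.29], [0.37, -0.05, 0.24], [0.4, -0.06, 0.2], [0.41, -0.05, 0.16], [0.42, -0.06, 0.11]], "rotation": [[-0.01, -0.83, 0.02], [-0.02, -0.84, 0.01], [-0.01, -0.83, 0.02], [-0.01, -0.83, 0.01], [-0.02, -0.84, 0.02], [0.0, -0.83, 0.02], [0.01, -0.84, 0.01], [0.0, -0.83, 0.02], [0.0, -0.83, 0.01], [0.01, -0.84, 0.02]]}
{"xyz": [[0.43, -0.05, 0.06], [0.43, -0.06, 0.02], [0.43, -0.06, -0.03], [0.43, -0.06, -0.08], [0.42, -0.06, -0.13], [0.41, -0.06, -0.17], [0.39, -0.06, -0.21], [0.37, -0.06, -0.26]], "rotation": [[0.0, -0.83, 0.02], [0.01, -0.83, 0.01], [0.0, -0.84, 0.02], [0.0, -0.83, 0.02], [0.01, -0.83, 0.01], [0.0, -0.83, 0.02], [0.01, -0.84, 0.01], [0.0, -0.83, 0.02]]}
```

Emit:
drive_tool(
  xyz=[
    [0.4,-0.07,0.26],
    [0.42,-0.07,0.21],
    [0.44,-0.07,0.16],
    [0.45,-0.07,0.12],
    [0.45,-0.07,0.06],
    [0.35,-0.05,0.29],
    [0.37,-0.05,0.24],
    [0.4,-0.06,0.2],
    [0.41,-0.05,0.16],
    [0.42,-0.06,0.11],
  ],
  rotation=[
    [-0.01,-0.83,0.02],
    [-0.02,-0.84,0.01],
    [-0.01,-0.83,0.02],
    [-0.01,-0.83,0.01],
    [-0.02,-0.84,0.02],
    [0.0,-0.83,0.02],
    [0.01,-0.84,0.01],
    [0.0,-0.83,0.02],
    [0.0,-0.83,0.01],
    [0.01,-0.84,0.02],
  ],
)

```text
t: 22.15
ee_pos: [0.5392, -0.0966, 0.1137]
ee_rot: [0.029, 0.715, 0.698, -0.034]
contact_force: [0.1, -0.6, -2.9]
gripper_width: 0.333
```

Emit:
drive_tool(
  xyz=[
    [0.43,-0.05,0.06],
    [0.43,-0.06,0.02],
    [0.43,-0.06,-0.03],
    [0.43,-0.06,-0.08],
    [0.42,-0.06,-0.13],
    [0.41,-0.06,-0.17],
    [0.39,-0.06,-0.21],
    [0.37,-0.06,-0.26],
    [0,0,0],
    [0,0,0],
  ],
  rotation=[
    [0.0,-0.83,0.02],
    [0.01,-0.83,0.01],
    [0.0,-0.84,0.02],
    [0.0,-0.83,0.02],
    [0.01,-0.83,0.01],
    [0.0,-0.83,0.02],
    [0.01,-0.84,0.01],
    [0.0,-0.83,0.02],
    [0,0,0],
    [0,0,0],
  ],
)

```text
t: 22.98
ee_pos: [0.5241, 0.0452, 0.0891]
ee_rot: [0.262, 0.662, 0.645, -0.277]
contact_force: [0.2, -0.4, -2.1]
gripper_width: 0.334
```

Run:
```python
from pl import *
from car import *
st();loc()
c=bot.camera("top");s=bot.camera("scene")
p,r=cur();g=p-.0512*r.apply([0,0,1])
L2=stub(g+[0,.002,-.0325],[0,0,1])+carm(Tc,.010,[(0,.027,0),(0,.069,1),(0,.116,0)])
over(c,L2,"y1",(140,240,400,340),3);over(s,L2,"y2",(260,120,450,260),4)
st();loc()
```

```text
t 22.98 p [0.5241 0.0452 0.0891] g [0.5256 0.0812 0.1254] d [-0.029 -0.705 -0.709] jaw [ 0.999 -0.031 -0.01 ] F [ 0.2 -0.4 -2.1] M [ 1.14 -0.18  0.07] w 29.1 j [-0.11  0.54 -0.61  1.7   0.82  1.66 -0.99]
local [-0.0022  0.1837  0.1254]
t 23.08 p [0.5258 0.0412 0.0921] g [0.5273 0.0773 0.1284] d [-0.03  -0.705 -0.708] jaw [ 0.999 -0.038 -0.004] F [ 0.3  0.3 -1.9] M [ 1.06 -0.09  0.06] w 29.1 j [-0.11  0.54 -0.61  1.7   0.82  1.66 -0.99]
local [-0.0003  0.1798  0.1284]
```

View pics/y1.png

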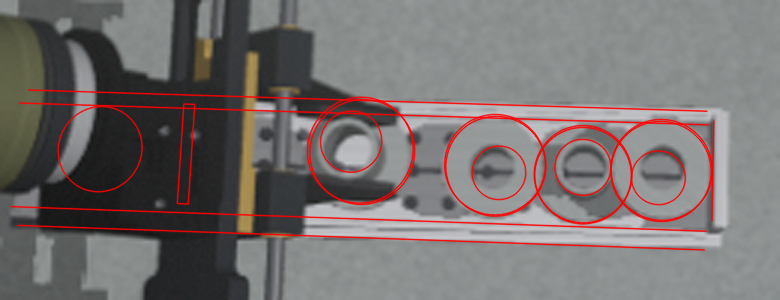

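View pics/y2.png

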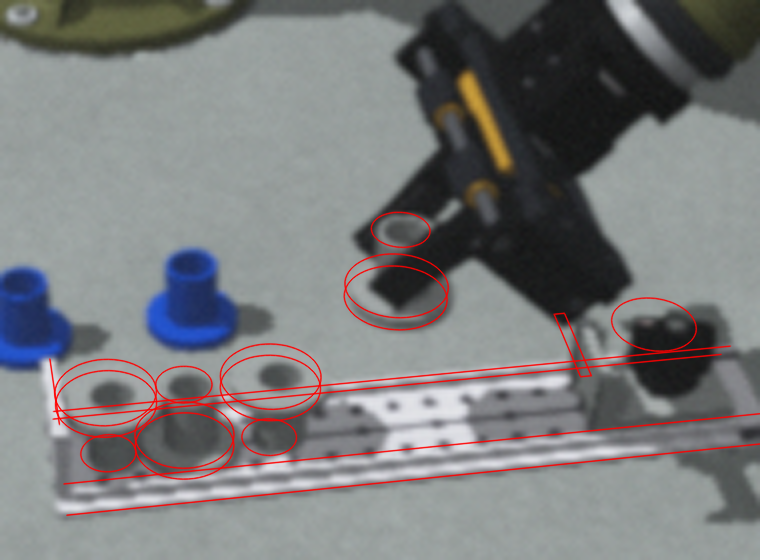

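Run:
```python
from pl import *
from car import *
plan([(cw(0,.181,.060),ori(-45,Y),.022),(cw(0,.181,.048),ori(-45,Y),.006)])
```

```text
6 rows, end [0.5265 0.0424 0.0118]
{"xyz": [[0.31, 0.0, 0.3], [0.3, 0.01, 0.29], [0.31, 0.0, 0.3], [0.31, 0.01, 0.3], [0.1, 0.0, 0.11], [0.11, 0.0, 0.1]], "rotation": [[-0.01, 0.0, 0.01], [-0.01, -0.01, 0.0], [-0.01, 0.0, 0.01], [0.0, -0.01, 0.0], [0.0, 0.0, 0.0], [0.0, 0.0, 0.0]]}
```

Emit:
drive_tool(
  xyz=[
    [0.31,0.0,0.3],
    [0.3,0.01,0.29],
    [0.31,0.0,0.3],
    [0.31,0.01,0.3],
    [0.1,0.0,0.11],
    [0.11,0.0,0.1],
    [0,0,0],
    [0,0,0],
    [0,0,0],
  ],
  rotation=[
    [-0.01,0.0,0.01],
    [-0.01,-0.01,0.0],
    [-0.01,0.0,0.01],
    [0.0,-0.01,0.0],
    [0.0,0.0,0.0],
    [0.0,0.0,0.0],
    [0,0,0],
    [0,0,0],
    [0,0,0],
  ],
)

```text
t: 23.83
ee_pos: [0.5278, 0.0436, 0.0133]
ee_rot: [0.266, 0.666, 0.641, -0.274]
contact_force: [0.0, 0.2, -2.4]
gripper_width: 0.336
```

Run:
```python
from pl import *
from car import *
st();loc()
c=bot.camera("top");s=bot.camera("scene")
over(c,[],"z1",(220,250,390,340),4.5);over(s,[],"z2",(260,150,450,260),4)
st();loc()
```

```text
t 23.83 p [0.5278 0.0436 0.0133] g [0.529  0.0797 0.0495] d [-0.024 -0.706 -0.708] jaw [ 0.999 -0.037  0.003] F [ 0.   0.2 -2.4] M [ 1.16 -0.15  0.06] w 29.2 j [-0.13  0.65 -0.58  1.73  0.87  1.57 -1.09]
local [0.0012 0.1823 0.0495]
t 23.93 p [0.5278 0.0437 0.0134] g [0.5291 0.0798 0.0497] d [-0.024 -0.706 -0.708] jaw [ 0.999 -0.037  0.003] F [-0.4  0.6 -1.8] M [ 1.17 -0.07 -0.02] w 29.2 j [-0.13  0.65 -0.58  1.73  0.87  1.57 -1.09]
local [0.0013 0.1824 0.0497]
```

View pics/z1.png

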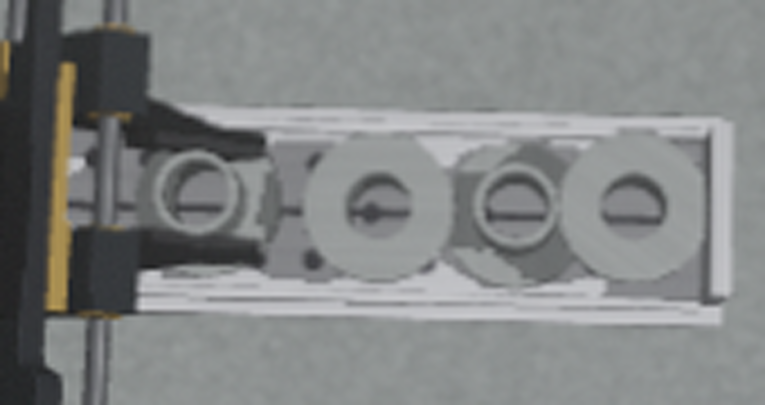

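View pics/z2.png

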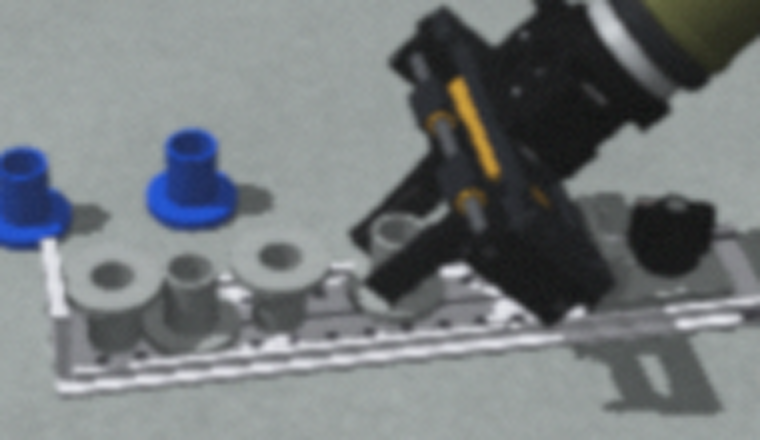

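Emit:
drive_tool(
  xyz=[
    [0.05,-0.01,0.05],
    [0.05,-0.01,0.05],
    [0.04,0,0.04],
    [0,0,0],
    [0,0,0],
  ],
  rotation=[
    [0,0,0],
    [0,0,0],
    [0,0,0],
    [0,0,0],
    [0,0,0],
  ],
)

```text
t: 24.35
ee_pos: [0.5263, 0.0434, 0.0045]
ee_rot: [0.266, 0.665, 0.641, -0.275]
contact_force: [-0.3, -0.1, -2.5]
gripper_width: 0.335
```

Run:
```python
from pl import *
from car import *
st();loc()
```

```text
t 24.35 p [0.5263 0.0434 0.0045] g [0.5276 0.0795 0.0407] d [-0.025 -0.706 -0.708] jaw [ 0.999 -0.037  0.001] F [-0.3 -0.1 -2.5] M [ 1.18 -0.17  0.02] w 29.2 j [-0.14  0.66 -0.58  1.73  0.88  1.56 -1.1 ]
local [-1.00e-04  1.82e-01  4.07e-02]
```

Emit:
drive_tool(
  xyz=[
    [0.03,0,0.03],
    [0.02,0,0.02],
    [0,0,0],
  ],
  rotation=[
    [0,0,0],
    [0,0,0],
    [0,0,0],
  ],
)

```text
t: 24.6
ee_pos: [0.5265, 0.0434, 0.0017]
ee_rot: [0.266, 0.666, 0.641, -0.275]
contact_force: [0.9, 0.3, -2.5]
gripper_width: 0.335
```

Emit:
drive_tool(
  xyz=[
    [0.02,0,0.02],
    [0,0,0],
  ],
  rotation=[
    [0,0,0],
    [0,0,0],
  ],
)

```text
t: 24.77
ee_pos: [0.5267, 0.0433, 0.0016]
ee_rot: [0.266, 0.666, 0.641, -0.275]
contact_force: [-0.4, -0.1, 2.9]
gripper_width: 0.338
```

Run:
```python
from pl import *
from car import *
st();loc()
```

```text
t 24.77 p [0.5267 0.0433 0.0016] g [0.5279 0.0795 0.0378] d [-0.024 -0.707 -0.707] jaw [ 0.999 -0.037  0.002] F [-0.4 -0.1  2.9] M [ 0.45  0.15 -0.06] w 29.4 j [-0.14  0.67 -0.57  1.73  0.88  1.56 -1.11]
local [0.0002 0.182  0.0378]
```

Emit:
drive_tool(
  xyz=[
    [-0.08,0,0.08],
    [-0.09,0,0.09],
    [-0.09,0,0.09],
    [-0.09,0,0.09],
    [-0.05,0,0.05],
    [0,0,0],
    [0,0,0],
  ],
  rotation=[
    [0,0,0],
    [0,0,0],
    [0,0,0],
    [0,0,0],
    [0,0,0],
    [0,0,0],
    [0,0,0],
  ],
)

```text
t: 25.35
ee_pos: [0.5265, 0.0206, 0.0016]
ee_rot: [0.267, 0.666, 0.641, -0.274]
contact_force: [1.3, 2.6, 5.6]
gripper_width: 0.339
```

Run:
```python
from pl import *
from car import *
st();loc()
c=bot.camera("top");s=bot.camera("scene")
over(c,[],"A1",(220,250,390,340),4.5);over(s,[],"A2",(260,150,450,260),4)
st();loc()
```

```text
t 25.35 p [0.5265 0.0206 0.0016] g [0.5277 0.0567 0.0378] d [-0.023 -0.706 -0.708] jaw [ 0.999 -0.037  0.004] F [1.3 2.6 5.6] M [ 0.44 -0.2   0.2 ] w 29.5 j [-0.11  0.64 -0.57  1.77  0.89  1.53 -1.09]
local [0.0008 0.1593 0.0378]
t 25.45 p [0.5265 0.0206 0.0016] g [0.5277 0.0568 0.0378] d [-0.023 -0.706 -0.707] jaw [ 0.999 -0.037  0.004] F [1.  2.7 5.5] M [ 0.42 -0.2   0.17] w 28.8 j [-0.11  0.64 -0.57  1.77  0.89  1.53 -1.09]
local [0.0008 0.1593 0.0378]
```

View pics/A1.png

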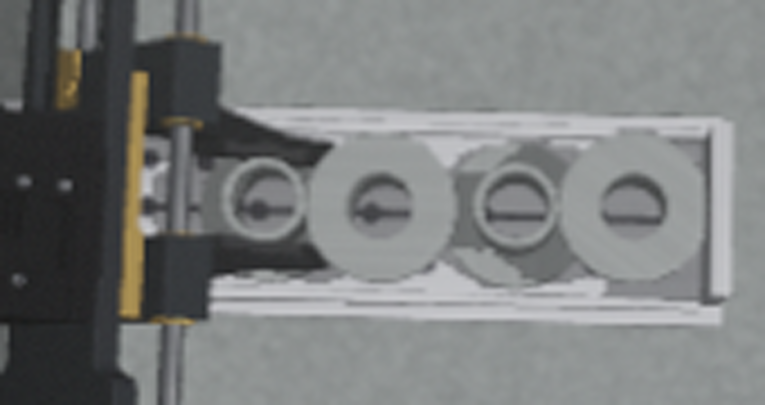

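View pics/A2.png

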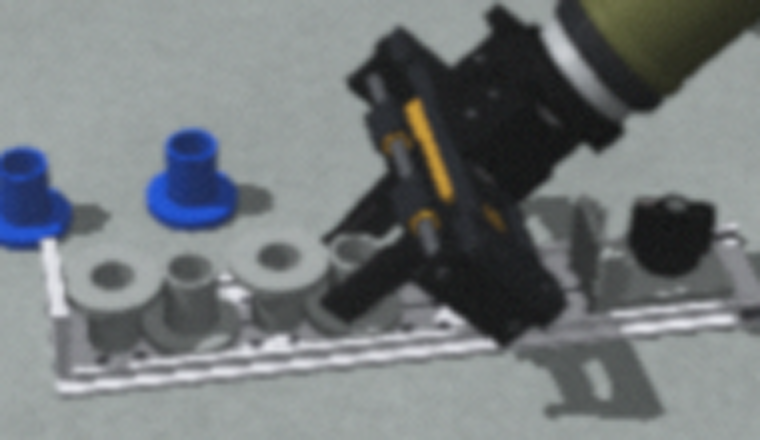

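Emit:
drive_tool(
  xyz=[
    [-0.04,0,0.04],
    [-0.04,0,0.04],
    [0,0,0],
  ],
  rotation=[
    [0,0,0],
    [0,0,0],
    [0,0,0],
  ],
)

```text
t: 25.7
ee_pos: [0.5265, 0.0175, 0.0015]
ee_rot: [0.266, 0.666, 0.641, -0.273]
contact_force: [1.8, 4.2, 5.9]
gripper_width: 0.335
```

Emit:
drive_tool(
  xyz=[
    [-0.03,0,0.03],
    [-0.03,0,0.03],
    [0,0,0],
  ],
  rotation=[
    [0,0,0],
    [0,0,0],
    [0,0,0],
  ],
)

```text
t: 25.95
ee_pos: [0.5265, 0.0143, 0.0015]
ee_rot: [0.266, 0.666, 0.641, -0.273]
contact_force: [0.7, 6.7, 6.3]
gripper_width: 0.334
```

Run:
```python
from pl import *
from car import *
st();loc()
c=bot.camera("top");s=bot.camera("scene")
over(c,[],"B1",(220,250,390,340),4.5);over(s,[],"B2",(260,150,450,260),4)
st();loc()
```

```text
t 25.95 p [0.5265 0.0143 0.0015] g [0.5276 0.0504 0.0378] d [-0.022 -0.705 -0.709] jaw [ 0.999 -0.035  0.004] F [0.7 6.7 6.3] M [ 0.76 -0.08  0.07] w 29.0 j [-0.1   0.64 -0.57  1.78  0.89  1.52 -1.08]
local [0.0009 0.1529 0.0378]
t 26.05 p [0.5265 0.0143 0.0015] g [0.5276 0.0504 0.0378] d [-0.022 -0.705 -0.709] jaw [ 0.999 -0.035  0.004] F [1.1 5.5 7.1] M [ 0.69 -0.07  0.09] w 29.1 j [-0.1   0.64 -0.57  1.78  0.89  1.52 -1.08]
local [0.0009 0.1529 0.0378]
```

View pics/B1.png

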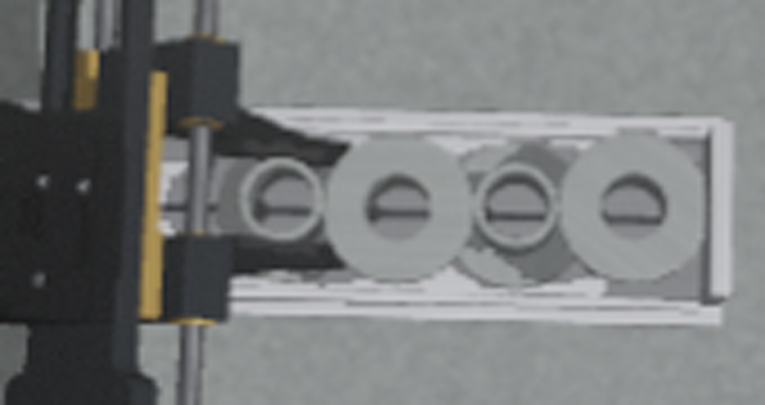

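View pics/B2.png

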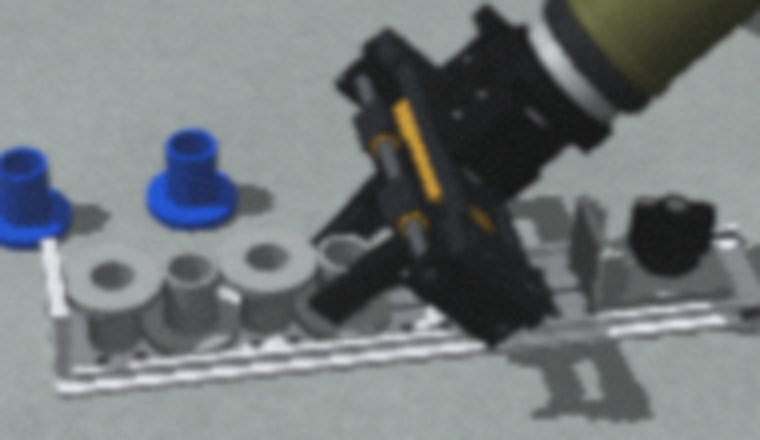

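Emit:
drive_tool(
  xyz=[
    [-0.03,0,0.03],
    [-0.02,0,0.02],
    [0,0,0],
  ],
  rotation=[
    [0,0,0],
    [0,0,0],
    [0,0,0],
  ],
)

```text
t: 26.3
ee_pos: [0.5266, 0.0139, 0.0014]
ee_rot: [0.266, 0.666, 0.642, -0.272]
contact_force: [0.3, 10.4, 7.3]
gripper_width: 0.334
```

Run:
```python
from pl import *
from car import *
st();loc()
```

```text
t 26.3 p [0.5266 0.0139 0.0014] g [0.5276 0.0499 0.0378] d [-0.02  -0.702 -0.711] jaw [ 0.999 -0.033  0.005] F [ 0.3 10.4  7.3] M [ 1.24  0.02 -0.04] w 29.1 j [-0.09  0.63 -0.57  1.78  0.89  1.52 -1.08]
local [0.001  0.1524 0.0378]
```

Emit:
drive_tool(
  xyz=[
    [0.03,0,-0.03],
    [0,0,0],
  ],
  rotation=[
    [0,0,0],
    [0,0,0],
  ],
)

```text
t: 26.47
ee_pos: [0.5265, 0.0139, 0.0015]
ee_rot: [0.266, 0.666, 0.642, -0.273]
contact_force: [1.4, 6.2, 7.2]
gripper_width: 0.336
```

Emit:
drive_tool(
  xyz=[
    [0,0,0],
    [0,0,0],
    [0,0,0],
    [0,0,0],
  ],
  rotation=[
    [0,0,0],
    [0,0,0],
    [0,0,0],
    [0,0,0],
  ],
  fingers=0.4,
)

```text
t: 26.8
ee_pos: [0.5247, 0.0107, 0.0002]
ee_rot: [0.266, 0.666, 0.641, -0.276]
contact_force: [0.3, 0.2, 0.0]
gripper_width: 0.543
```

Run:
```python
from pl import *
from car import *
st();loc()
p,r=cur();g=p-.0512*r.apply([0,0,1]);d=r.apply([0,0,1])
plan([(g-d*.10,r,.03),(cw(-.02,.20,.25),ori(-20,Y))])
```

```text
t 26.8 p [5.247e-01 1.070e-02 2.000e-04] g [0.526  0.0468 0.0364] d [-0.027 -0.707 -0.707] jaw [ 0.999 -0.038  0.001] F [0.3 0.2 0. ] M [ 0.83 -0.12 -0.  ] w 47.3 j [-0.09  0.64 -0.56  1.78  0.89  1.52 -1.08]
local [-0.0005  0.1493  0.0364]
9 rows, end [0.5077 0.0808 0.2017]
{"xyz": [[0.0, 0.0, -0.62], [0.0, 0.0, -0.63], [0.0, 0.0, -0.62], [0.0, 0.0, -0.63], [-0.46, -0.1, -0.44], [-0.43, -0.09, -0.49], [-0.38, -0.1, -0.53], [-0.33, -0.1, -0.57], [-0.28, -0.1, -0.61]], "rotation": [[0.0, 0.0, 0.0], [0.0, 0.0, 0.0], [0.0, 0.0, 0.0], [0.0, 0.0, 0.0], [0.0, 0.83, 0.0], [0.0, 0.84, 0.0], [0.0, 0.83, -0.01], [0.0, 0.84, 0.0], [0.0, 0.83, 0.0]]}
```

Run:
```python
from pl import *
from car import *
p,r=cur();g=p-.0512*r.apply([0,0,1]);d=r.apply([0,0,1])
plan([(g-d*.11,r,.035),(np.array([.41,.26,.22]),ori(0,Y))])
```

```text
12 rows, end [0.4099 0.2599 0.1686]
{"xyz": [[0.0, 0.0, -0.69], [0.0, 0.0, -0.68], [0.0, 0.0, -0.69], [0.0, 0.0, -0.69], [0.18, -0.39, -0.53], [0.23, -0.38, -0.52], [0.28, -0.39, -0.51], [0.33, -0.39, -0.49], [0.38, -0.39, -0.47], [0.42, -0.38, -0.44]], "rotation": [[0.0, 0.0, 0.0], [0.0, 0.0, 0.0], [0.0, 0.0, 0.0], [0.0, 0.0, 0.0], [0.0, 0.94, 0.0], [0.0, 0.94, 0.0], [0.0, 0.93, 0.0], [0.0, 0.94, -0.01], [0.0, 0.94, 0.0], [0.0, 0.94, 0.0]]}
{"xyz": [[0.46, -0.39, -0.41], [0.5, -0.39, -0.37]], "rotation": [[0.0, 0.93, 0.0], [0.0, 0.94, 0.0]]}
```

Emit:
drive_tool(
  xyz=[
    [0.0,0.0,-0.69],
    [0.0,0.0,-0.68],
    [0.0,0.0,-0.69],
    [0.0,0.0,-0.69],
    [0.18,-0.39,-0.53],
    [0.23,-0.38,-0.52],
    [0.28,-0.39,-0.51],
    [0.33,-0.39,-0.49],
    [0.38,-0.39,-0.47],
    [0.42,-0.38,-0.44],
  ],
  rotation=[
    [0.0,0.0,0.0],
    [0.0,0.0,0.0],
    [0.0,0.0,0.0],
    [0.0,0.0,0.0],
    [0.0,0.94,0.0],
    [0.0,0.94,0.0],
    [0.0,0.93,0.0],
    [0.0,0.94,-0.01],
    [0.0,0.94,0.0],
    [0.0,0.94,0.0],
  ],
)

```text
t: 27.63
ee_pos: [0.439, 0.218, 0.1444]
ee_rot: [0.067, 0.716, 0.691, -0.068]
contact_force: [-0.1, -0.6, 0.6]
gripper_width: 0.601
```

Emit:
drive_tool(
  xyz=[
    [0.46,-0.39,-0.41],
    [0.5,-0.39,-0.37],
    [0,0,0],
  ],
  rotation=[
    [0.0,0.93,0.0],
    [0.0,0.94,0.0],
    [0,0,0],
  ],
  fingers=0,
)

```text
t: 27.88
ee_pos: [0.4094, 0.2615, 0.172]
ee_rot: [0.001, 0.72, 0.694, 0.004]
contact_force: [0.0, -0.3, -0.1]
gripper_width: 0.749
```

Run:
```python
from pl import *
from car import *
st()
c=bot.camera("top");s=bot.camera("scene")
import pickle;pickle.dump((c,s),open("c2.pkl","wb"))
L=carm(Tc,.003,[(0,.027,0),(0,.069,1),(0,.111,0),(0,.153,1)])
over(c,[],"C0",(130,250,230,330),7);over(c,L,"C1",(230,255,395,335),4.8);over(s,L,"C2",(260,170,460,260),4);over(s,[],"C3",(390,180,460,250),8)
```

```text
t 27.88 p [0.4094 0.2615 0.172 ] g [0.4091 0.2613 0.2232] d [ 0.007  0.004 -1.   ] jaw [ 0.999 -0.037  0.006] F [ 0.  -0.3 -0.1] M [-0.03 -0.14 -0.02] w 65.2 j [ 0.23  0.   -0.85  1.85  0.    1.28 -0.65]
```

View pics/C0.png

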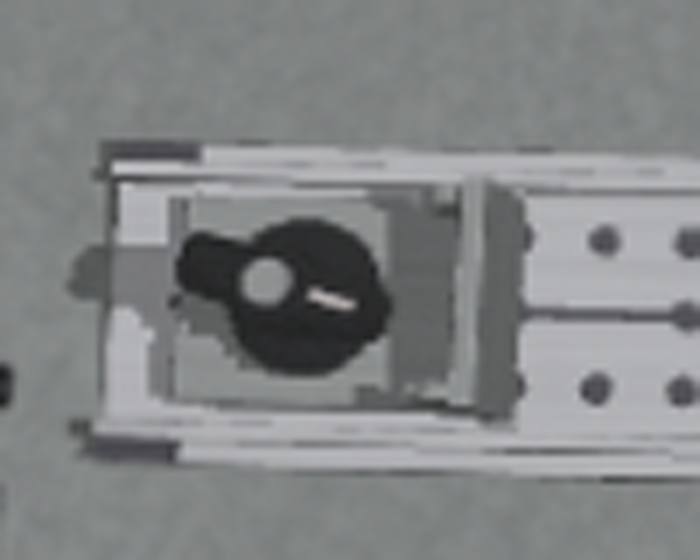

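View pics/C1.png

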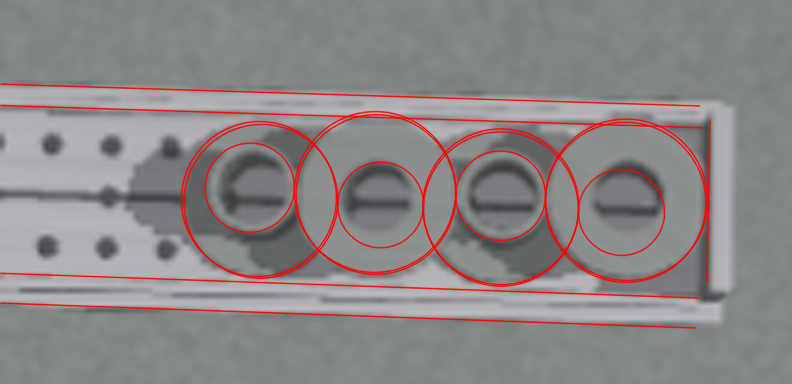

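View pics/C2.png

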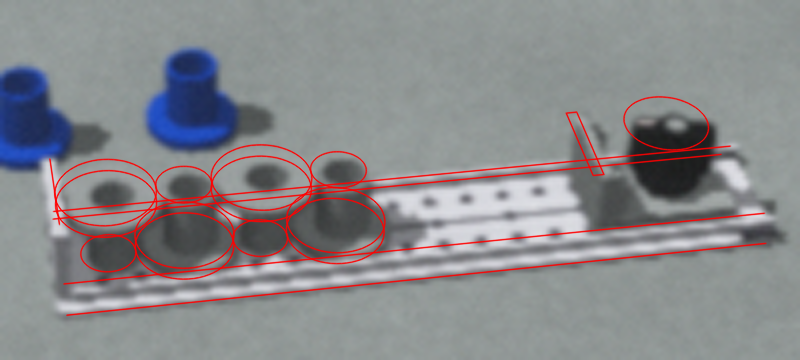

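View pics/C3.png

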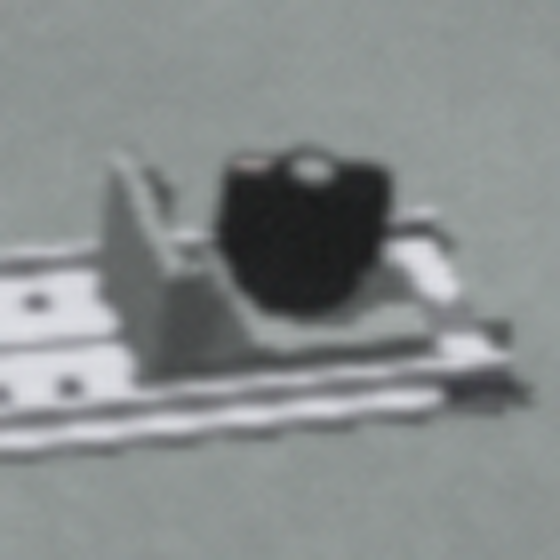

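Run:
```python
from pl import *
from car import *
import pickle
c,s=pickle.load(open("c2.pkl","rb"))
f=lambda x,y:[x/7+130,y/7+250]
print(unproj(c,[f(284,288),f(180,262),f(388,314),f(267,282)],.061))
print(unproj(c,[f(305,297)],.03))
print("plate top far edge", unproj(c,[f(462,290),f(485,290)],.052))
for q in ([.5295,.231,.061],): print(np.linalg.inv(Tc)@np.r_[q,1])
print("cap grip",cw(0,.338,.052),proj(s,[cw(0,.338,.061)]), proj(c,[cw(0,.338,.061)]))
def tri(a,b):
    from scipy.optimize import least_squares
    o=least_squares(lambda x:np.r_[proj(c,[x])[0]-a,proj(s,[x])[0]-b],[.5,.2,.05]);return o.x,o.fun
print(tri(f(284,288),[390+310/8,180+165/8]), tri(f(267,282),[390+312/8,180+167/8]))
```

```text
[[0.52993647 0.22897513 0.061     ]
 [0.535994   0.25376719 0.061     ]
 [0.52390724 0.20438372 0.061     ]
 [0.53132941 0.23302944 0.061     ]]
[[0.53124878 0.23240693 0.03      ]]
plate top far edge [[0.53040411 0.18940723 0.052     ]
 [0.53039252 0.18400211 0.052     ]]
[-0.0038388   0.33348624  0.061       1.        ]
cap grip [0.53350315 0.23536867 0.052     ] [[427.36488045 200.13962671]] [[166.7762641  288.94599648]]
(array([0.53127996, 0.23360234, 0.05658244]), array([-2.03519268, -0.51967777, -2.78331528,  0.54470059])) (array([0.532316  , 0.23626762, 0.05690615]), array([-1.24604019, -0.31965199, -1.70298415,  0.33625662]))
```

Run:
```python
from pl import *
st()
r=ori(0,-.225)
plan([([.5325,.234,.13],r),([.5325,.234,.075],r,.025)])
```

```text
t 27.98 p [0.4107 0.2587 0.1695] g [0.4105 0.2589 0.2207] d [ 0.004 -0.003 -1.   ] jaw [ 0.999 -0.038  0.004] F [ 0.1 -0.4 -1. ] M [-0.01 -0.14  0.04] w 72.5 j [ 0.23  0.01 -0.85  1.85  0.01  1.28 -0.66]
7 rows, end [0.5327 0.234  0.0238]
{"xyz": [[-0.12, 0.76, 0.57], [-0.09, 0.77, 0.57], [-0.06, 0.78, 0.57], [-0.01, 0.77, 0.57], [0.0, 0.0, 0.46], [0.0, 0.0, 0.45], [0.0, 0.01, 0.46]], "rotation": [[0.01, 0.01, 0.45], [0.01, 0.0, 0.44], [0.01, 0.01, 0.45], [0.01, 0.0, 0.44], [0.0, 0.0, 0.0], [0.0, 0.0, 0.0], [0.0, 0.0, 0.0]]}
```

Emit:
drive_tool(
  xyz=[
    [-0.12,0.76,0.57],
    [-0.09,0.77,0.57],
    [-0.06,0.78,0.57],
    [-0.01,0.77,0.57],
    [0.0,0.0,0.46],
    [0.0,0.0,0.45],
    [0.0,0.01,0.46],
    [0,0,0],
    [0,0,0],
  ],
  rotation=[
    [0.01,0.01,0.45],
    [0.01,0.0,0.44],
    [0.01,0.01,0.45],
    [0.01,0.0,0.44],
    [0.0,0.0,0.0],
    [0.0,0.0,0.0],
    [0.0,0.0,0.0],
    [0,0,0],
    [0,0,0],
  ],
  fingers=0.5,
)

```text
t: 28.73
ee_pos: [0.5303, 0.2362, 0.0205]
ee_rot: [-0.003, 0.781, 0.625, -0.002]
contact_force: [0.2, 0.2, 1.0]
gripper_width: 0.504
```

Run:
```python
from pl import *
from car import *
st()
c=bot.camera("top");s=bot.camera("scene")
p,r=cur();tip=p-.0325*r.apply([0,0,1])
L=[np.array([tip+r.apply([x,a*y,0]) for x,y in((-.0095,.0217),(.0095,.0217),(.0095,.0367),(-.0095,.0367),(-.0095,.0217))]) for a in(1,-1)]
over(c,L,"D0",(110,230,230,330),6);over(s,L,"D3",(380,150,470,250),6)
st()
```

```text
t 28.73 p [0.5303 0.2362 0.0205] g [0.5307 0.2361 0.0717] d [-0.008  0.002 -1.   ] jaw [ 0.976 -0.22  -0.008] F [0.2 0.2 1. ] M [ 0.02 -0.1  -0.02] w 43.9 j [ 0.15  0.42 -0.73  1.79  0.31  1.06 -0.92]
t 28.83 p [0.5321 0.2372 0.0233] g [0.5322 0.237  0.0745] d [-0.003  0.003 -1.   ] jaw [ 0.976 -0.22  -0.003] F [-0.1  0.3  0.6] M [-0.03 -0.08  0.04] w 43.8 j [ 0.15  0.42 -0.73  1.78  0.31  1.06 -0.92]
```

View pics/D0.png

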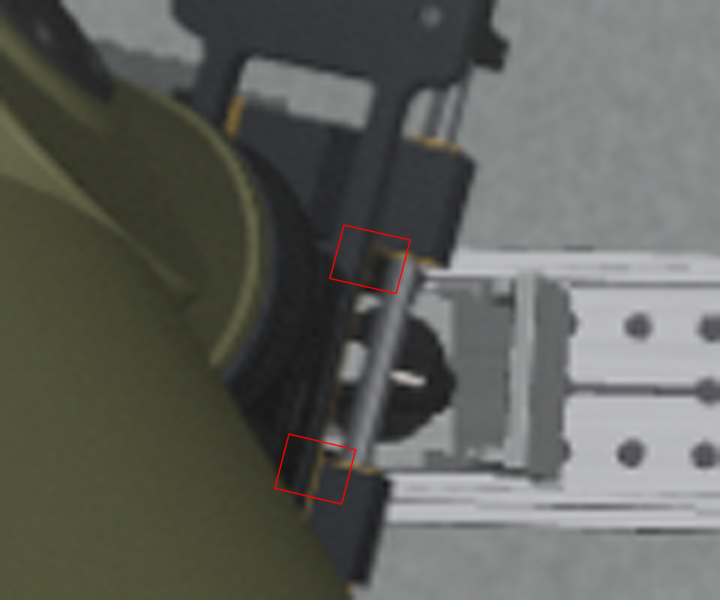

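View pics/D3.png

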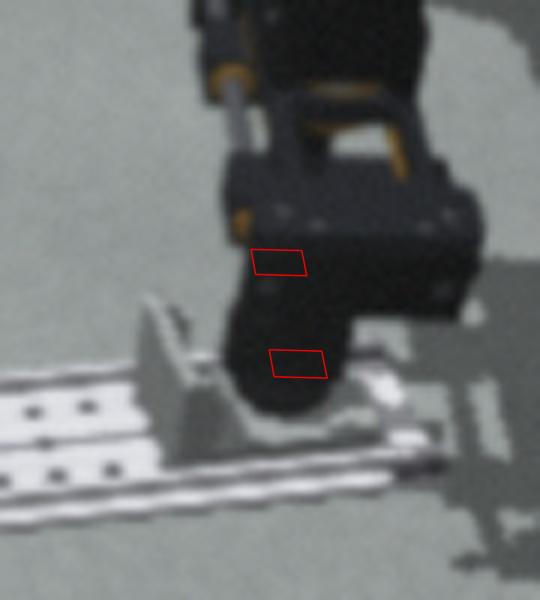

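Emit:
drive_tool(
  xyz=[
    [0.02,0,-0.7],
    [0.02,0,0],
    [0.02,0,0],
    [0.02,0,0],
    [0.02,0,0],
    [0,0,0],
    [0,0,0],
    [0,0,0],
    [0,0,0],
    [0,0,0],
  ],
  rotation=[
    [0,0,0],
    [0,0,-1],
    [0,0,-1],
    [0,0,-1],
    [0,0,-1],
    [0,0,-1],
    [0,0,-1],
    [0,0,-1],
    [0,0,-1],
    [0,0,-1],
  ],
)

```text
t: 29.67
ee_pos: [0.5334, 0.2407, 0.0528]
ee_rot: [-0.0, 0.41, 0.912, 0.002]
contact_force: [-0.3, 0.0, 0.7]
gripper_width: 0.496
```

Run:
```python
from pl import *
st()
```

```text
t 29.67 p [0.5334 0.2407 0.0528] g [0.5334 0.2406 0.104 ] d [ 0.     0.003 -1.   ] jaw [0.748 0.663 0.002] F [-0.3  0.   0.7] M [ 0.14 -0.14 -0.03] w 43.2 j [ 0.29  0.44 -0.93  1.75  0.38  1.14 -0.03]
```

Emit:
drive_tool(
  xyz=[
    [0,0,0],
    [0,0,0],
    [0,0,0],
    [0,0,0],
    [0,0,0],
    [0,0,0],
    [0,0,0],
    [0,0,0],
    [0,0,0],
    [0,0,0],
  ],
  rotation=[
    [0,0,-1],
    [0,0,-1],
    [0,0,-1],
    [0,0,-1],
    [0,0,-1],
    [0,0,-1],
    [0,0,-1],
    [0,0,-1],
    [0,0,-1],
    [0,0,-1],
  ],
)

```text
t: 30.5
ee_pos: [0.5335, 0.2405, 0.0527]
ee_rot: [0.0, -0.1, 0.995, 0.001]
contact_force: [-0.2, -0.1, -0.3]
gripper_width: 0.496
```

Emit:
drive_tool(
  xyz=[
    [0,0,0],
    [0,0,0],
    [0,0,0],
    [0,0,0],
    [0,0,0],
    [0,0,0],
    [0,0,0],
    [0,0,0],
    [0,0,0],
    [0,0,0],
  ],
  rotation=[
    [0,0,-1],
    [0,0,-1],
    [0,0,-1],
    [0,0,-1],
    [0,0,-1],
    [0,0,-1],
    [0,0,-1],
    [0,0,-1],
    [0,0,-1],
    [0,0,-1],
  ],
)

```text
t: 31.33
ee_pos: [0.5336, 0.2403, 0.0525]
ee_rot: [0.001, -0.584, 0.812, 0.001]
contact_force: [0.0, -0.6, 1.0]
gripper_width: 0.5
```

Run:
```python
from pl import *
st()
r=R.from_euler('z',np.pi-.225)*R0
plan([([.532,.232,.1],r),([.532,.232,.053],r,.012)])
```

```text
t 31.33 p [0.5336 0.2403 0.0525] g [0.5336 0.2402 0.1037] d [ 0.     0.003 -1.   ] jaw [-0.948  0.317  0.001] F [ 0.  -0.6  1. ] M [ 0.14 -0.02 -0.02] w 43.5 j [ 0.51  0.69 -1.31  1.75  0.69  1.27  1.85]
5 rows, end [0.532  0.232  0.0017]
{"xyz": [[0.21, -0.03, 0.09], [0.0, 0.0, 0.29], [0.0, 0.0, 0.3], [0.0, 0.0, 0.29], [0.0, 0.0, 0.3]], "rotation": [[0.01, 0.03, -0.94], [0.0, 0.0, 0.0], [0.0, 0.0, 0.0], [0.0, 0.0, 0.0], [0.0, 0.0, 0.0]]}
```

Emit:
drive_tool(
  xyz=[
    [0.2,-0.02,0.1],
    [0,0,0.3],
    [0,0,0.3],
    [0,0,0.3],
    [0,0,0.28],
    [0,0,0],
    [0,0,0],
  ],
  rotation=[
    [0,0,0],
    [0,0,0],
    [0,0,0],
    [0,0,0],
    [0,0,0],
    [0,0,0],
    [0,0,0],
  ],
)

```text
t: 31.92
ee_pos: [0.5295, 0.2329, -0.0011]
ee_rot: [-0.001, -0.583, 0.813, 0.002]
contact_force: [-0.6, 0.1, 0.7]
gripper_width: 0.5
```

Run:
```python
from pl import *
from car import *
st()
c=bot.camera("top");s=bot.camera("scene")
over(c,[],"E0",(110,230,230,330),6);over(s,[],"E3",(380,150,470,250),6)
st()
```

```text
t 31.92 p [ 0.5295  0.2329 -0.0011] g [0.5298 0.2327 0.0501] d [-0.004  0.003 -1.   ] jaw [-0.947  0.321  0.005] F [-0.6  0.1  0.7] M [ 0.19 -0.04 -0.01] w 43.5 j [ 0.49  0.73 -1.25  1.8   0.75  1.19  1.82]
t 32.02 p [5.304e-01 2.335e-01 3.000e-04] g [0.5305 0.2333 0.0515] d [-0.002  0.004 -1.   ] jaw [-0.947  0.321  0.003] F [ 0.4  0.6 -0.3] M [ 0.15 -0.05 -0.01] w 43.6 j [ 0.49  0.73 -1.26  1.8   0.75  1.19  1.82]
```

View pics/E0.png

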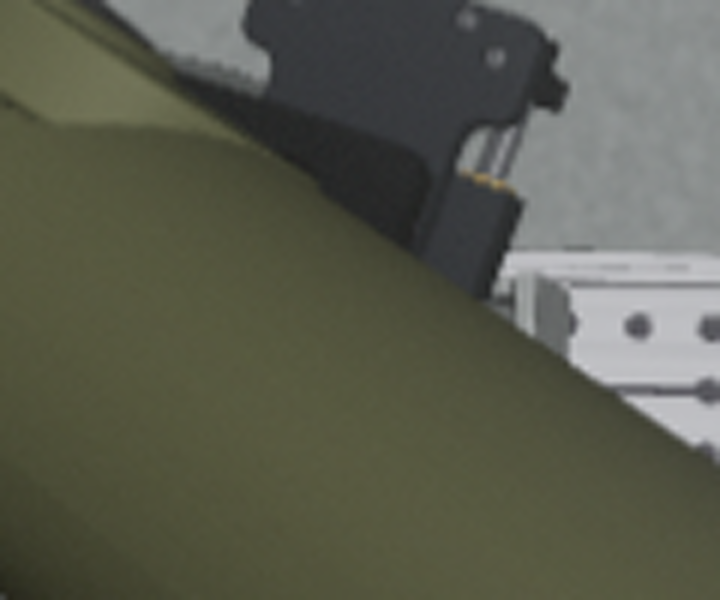

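View pics/E3.png

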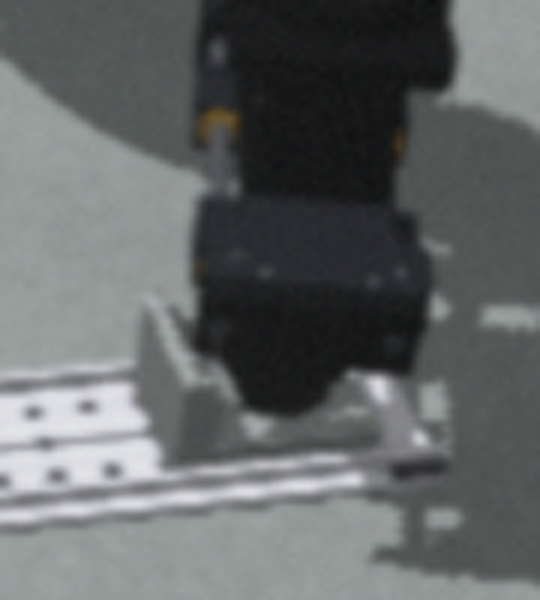

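Emit:
drive_tool(
  xyz=[
    [0,0,0],
    [0,0,0],
    [0,0,0],
    [0,0,0],
    [0,0,0],
    [0,0,0],
  ],
  rotation=[
    [0,0,0],
    [0,0,0],
    [0,0,0],
    [0,0,0],
    [0,0,0],
    [0,0,0],
  ],
  fingers=1,
)

```text
t: 32.52
ee_pos: [0.5318, 0.2323, 0.0002]
ee_rot: [0.001, -0.582, 0.813, 0.001]
contact_force: [2.3, 0.2, -0.4]
gripper_width: 0.156
```

Run:
```python
from pl import *
from car import *
st();loc()
p,r=cur();v=cw(0,0,0)-cw(0,.01,0);print(r.inv().apply(v)/.04)
```

```text
t 32.52 p [5.318e-01 2.323e-01 2.000e-04] g [0.5318 0.2321 0.0514] d [-0.     0.003 -1.   ] jaw [-0.947  0.322  0.001] F [ 2.3  0.2 -0.4] M [-0.04 -0.43  0.03] w 13.6 j [ 0.5   0.73 -1.25  1.8   0.75  1.19  1.82]
local [-0.0016  0.3347  0.0514]
[ 0.2395043  -0.07167389 -0.00073722]
```

Emit:
drive_tool(
  xyz=[
    [0.12,-0.04,0],
    [0.24,-0.07,0],
    [0.24,-0.07,0],
    [0.24,-0.07,0],
    [0.24,-0.07,0],
    [0.24,-0.07,0],
    [0.24,-0.07,0],
    [0.24,-0.07,0],
    [0.24,-0.08,0],
    [0.12,-0.04,0],
  ],
  rotation=[
    [0,0,0],
    [0,0,0],
    [0,0,0],
    [0,0,0],
    [0,0,0],
    [0,0,0],
    [0,0,0],
    [0,0,0],
    [0,0,0],
    [0,0,0],
  ],
)

```text
t: 33.35
ee_pos: [0.5289, 0.1426, 0.0002]
ee_rot: [0.002, -0.582, 0.813, 0.002]
contact_force: [4.6, 3.1, -2.5]
gripper_width: 0.159
```

Run:
```python
from pl import *
from car import *
st();loc()
c=bot.camera("top");s=bot.camera("scene")
over(s,[],"F3",(260,140,460,260),4)
st();loc()
```

```text
t 33.35 p [5.289e-01 1.426e-01 2.000e-04] g [0.5289 0.1423 0.0514] d [ 0.     0.006 -1.   ] jaw [-0.947  0.323  0.001] F [ 4.6  3.1 -2.5] M [ 0.8  -1.1  -0.01] w 13.8 j [ 0.71  0.68 -1.3   1.88  0.72  1.16  1.97]
local [-0.0012  0.2448  0.0514]
t 33.45 p [5.288e-01 1.417e-01 2.000e-04] g [0.5288 0.1415 0.0514] d [-0.     0.003 -1.   ] jaw [-0.946  0.323  0.001] F [ 5.  -1.3  0.6] M [-0.2  -1.22 -0.05] w 14.0 j [ 0.71  0.68 -1.3   1.88  0.72  1.16  1.97]
local [-0.0012  0.244   0.0514]
```

View pics/F3.png

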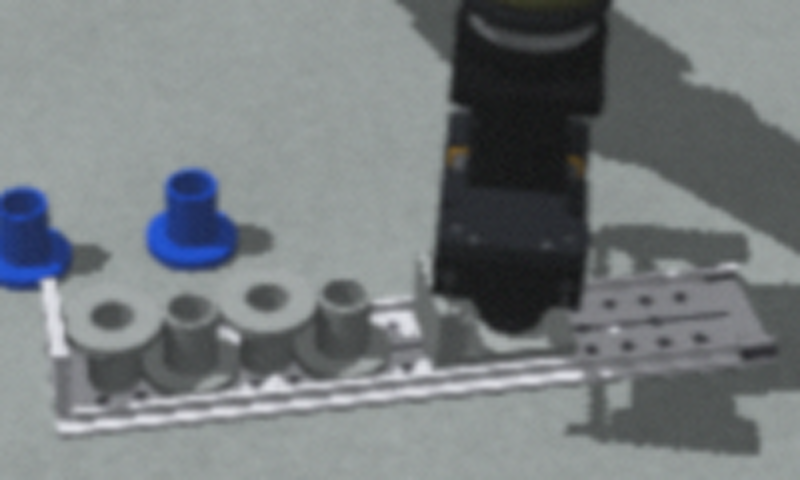

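Emit:
drive_tool(
  xyz=[
    [0.12,-0.05,0],
    [0.1,-0.04,0],
    [0.05,-0.02,0],
    [0,0,0],
  ],
  rotation=[
    [0,0,0],
    [0,0,0],
    [0,0,0],
    [0,0,0],
  ],
)

```text
t: 33.78
ee_pos: [0.5285, 0.1317, 0.0002]
ee_rot: [0.001, -0.583, 0.813, 0.002]
contact_force: [3.4, 1.8, 1.8]
gripper_width: 0.154
```

Run:
```python
from pl import *
from car import *
st();loc()
```

```text
t 33.78 p [5.285e-01 1.317e-01 2.000e-04] g [0.5285 0.1315 0.0514] d [-0.001  0.004 -1.   ] jaw [-0.947  0.321  0.003] F [3.4 1.8 1.8] M [ 0.42 -1.01 -0.02] w 13.4 j [ 0.74  0.68 -1.3   1.88  0.72  1.16  1.99]
local [-0.0011  0.234   0.0514]
```

Emit:
drive_tool(
  xyz=[
    [0.05,-0.02,0],
    [0.05,-0.02,0],
    [0,0,0],
  ],
  rotation=[
    [0,0,0],
    [0,0,0],
    [0,0,0],
  ],
)

```text
t: 34.03
ee_pos: [0.5283, 0.1271, 0.0001]
ee_rot: [0.0, -0.583, 0.813, 0.002]
contact_force: [2.9, 1.8, 4.6]
gripper_width: 0.156
```

Emit:
drive_tool(
  xyz=[
    [0.04,-0.01,0],
    [0.03,-0.01,0],
    [0,0,0],
  ],
  rotation=[
    [0,0,0],
    [0,0,0],
    [0,0,0],
  ],
)

```text
t: 34.28
ee_pos: [0.5282, 0.124, 0.0001]
ee_rot: [0.0, -0.583, 0.813, 0.002]
contact_force: [3.1, 1.9, 6.8]
gripper_width: 0.158
```

Run:
```python
from pl import *
from car import *
st();loc()
```

```text
t 34.28 p [5.282e-01 1.240e-01 1.000e-04] g [0.5283 0.1238 0.0513] d [-0.002  0.004 -1.   ] jaw [-0.947  0.321  0.003] F [3.1 1.9 6.8] M [ 0.59 -0.77 -0.02] w 13.7 j [ 0.75  0.68 -1.3   1.89  0.72  1.16  2.  ]
local [-0.001   0.2264  0.0513]
```

Emit:
drive_tool(
  xyz=[
    [0.04,-0.01,-0.02],
    [0.03,-0.01,0],
    [0,0,0],
  ],
  rotation=[
    [0,0,0],
    [0,0,0],
    [0,0,0],
  ],
)

```text
t: 34.53
ee_pos: [0.5282, 0.1224, 0.0002]
ee_rot: [0.001, -0.583, 0.813, 0.003]
contact_force: [5.2, 5.8, -1.6]
gripper_width: 0.156
```

Run:
```python
from pl import *
from car import *
st();loc()
c=bot.camera("top");s=bot.camera("scene")
over(s,[],"G3",(260,140,460,260),4);over(c,[],"G0",(200,230,400,330),4)
st();loc()
```

```text
t 34.53 p [5.282e-01 1.224e-01 2.000e-04] g [0.5282 0.122  0.0514] d [-0.001  0.007 -1.   ] jaw [-0.947  0.321  0.003] F [ 5.2  5.8 -1.6] M [ 1.38 -1.3  -0.03] w 13.5 j [ 0.76  0.68 -1.3   1.89  0.71  1.15  2.01]
local [-0.0011  0.2246  0.0514]
t 34.63 p [5.281e-01 1.224e-01 2.000e-04] g [0.5282 0.1221 0.0514] d [-0.001  0.006 -1.   ] jaw [-0.947  0.321  0.003] F [ 5.   6.2 -1.5] M [ 1.3  -1.39 -0.05] w 14.0 j [ 0.76  0.68 -1.3   1.89  0.71  1.15  2.01]
local [-0.0011  0.2246  0.0514]
```

View pics/G3.png

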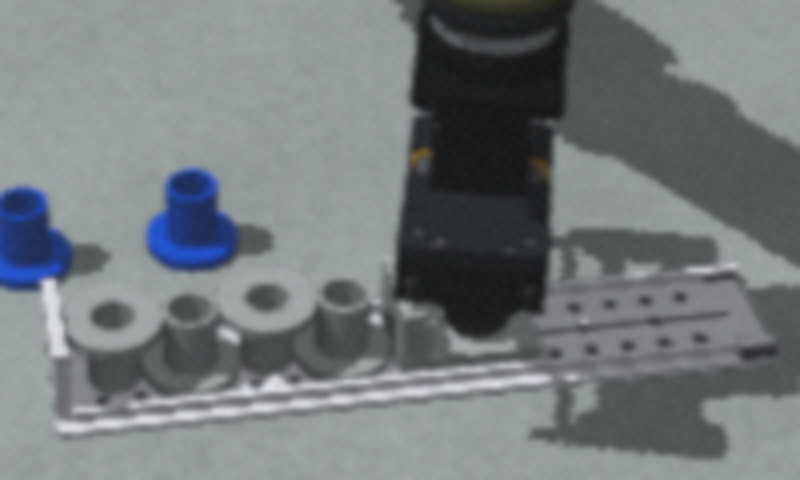

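View pics/G0.png

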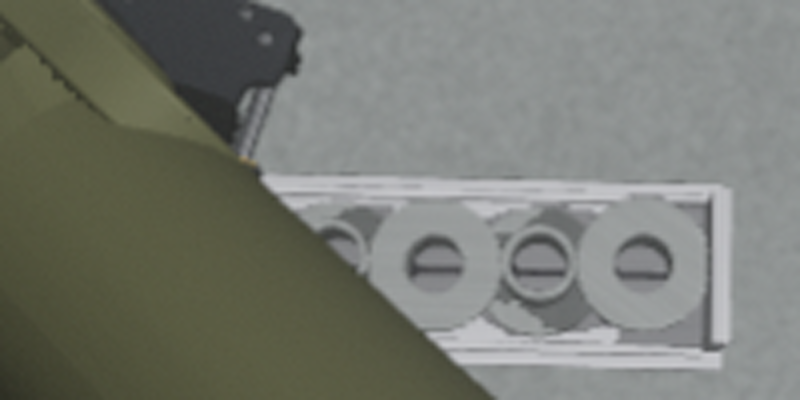

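Emit:
drive_tool(
  xyz=[
    [0.04,-0.01,0],
    [0.03,-0.01,0],
    [0,0,0],
    [0,0,0],
  ],
  rotation=[
    [0,0,0],
    [0,0,0],
    [0,0,0],
    [0,0,0],
  ],
)

```text
t: 34.97
ee_pos: [0.5281, 0.1221, 0.0002]
ee_rot: [0.003, -0.583, 0.812, 0.004]
contact_force: [6.1, 9.7, -5.0]
gripper_width: 0.154
```

Run:
```python
from pl import *
from car import *
st();loc()
```

```text
t 34.97 p [5.281e-01 1.221e-01 2.000e-04] g [0.5281 0.1215 0.0514] d [-0.     0.011 -1.   ] jaw [-0.948  0.319  0.004] F [ 6.1  9.7 -5. ] M [ 2.46 -1.69 -0.02] w 13.4 j [ 0.77  0.68 -1.31  1.89  0.71  1.15  2.01]
local [-0.0012  0.224   0.0514]
```

Emit:
drive_tool(
  xyz=[
    [0.04,-0.02,0],
    [0.02,-0.01,0],
    [0,0,0],
  ],
  rotation=[
    [0,0,0],
    [0,0,0],
    [0,0,0],
  ],
)

```text
t: 35.22
ee_pos: [0.5281, 0.1218, 0.0003]
ee_rot: [0.004, -0.584, 0.812, 0.006]
contact_force: [7.2, 15.0, -8.5]
gripper_width: 0.163
```

Run:
```python
from pl import *
from car import *
st();loc()
```

```text
t 35.22 p [5.281e-01 1.218e-01 3.000e-04] g [0.5281 0.1211 0.0515] d [ 0.     0.014 -1.   ] jaw [-0.948  0.318  0.005] F [ 7.2 15.  -8.5] M [ 3.36 -1.72 -0.05] w 14.2 j [ 0.77  0.68 -1.31  1.89  0.71  1.15  2.02]
local [-0.0011  0.2236  0.0515]
```

Emit:
drive_tool(
  xyz=[
    [0,0,0],
    [0,0,0],
    [0,0,0],
    [0,0,0],
    [0,0,0],
    [0,0,0],
    [0,0,0],
    [0,0,0],
  ],
  rotation=[
    [0,0,0.8],
    [0,0,0.8],
    [0,0,0.8],
    [0,0,0.8],
    [0,0,0.8],
    [0,0,0.8],
    [0,0,0.8],
    [0,0,0],
  ],
)

```text
t: 35.88
ee_pos: [0.5256, 0.1236, 0.0002]
ee_rot: [0.001, -0.323, 0.946, 0.008]
contact_force: [2.0, 15.6, -4.2]
gripper_width: 0.161
```

Run:
```python
from pl import *
from car import *
st();loc()
```

```text
t 35.88 p [5.256e-01 1.236e-01 2.000e-04] g [0.5258 0.1228 0.0514] d [-0.004  0.015 -1.   ] jaw [-0.612  0.791  0.014] F [ 2.  15.6 -4.2] M [ 3.78 -0.53  0.04] w 14.0 j [ 0.71  0.58 -1.2   1.9   0.6   1.09  1.5 ]
local [-0.0035  0.2253  0.0514]
```

Emit:
drive_tool(
  xyz=[
    [0,0,0],
    [0,0,0],
    [0,0,0],
    [0,0,0],
    [0,0,0],
    [0,0,0],
    [0,0,0],
  ],
  rotation=[
    [0,0,0.7],
    [0,0,0.7],
    [0,0,0.7],
    [0,0,0.7],
    [0,0,0.7],
    [0,0,0.7],
    [0,0,0],
  ],
)

```text
t: 36.47
ee_pos: [0.5246, 0.1256, 0.0003]
ee_rot: [-0.002, -0.11, 0.994, 0.008]
contact_force: [1.1, 19.6, -3.1]
gripper_width: 0.161
```

Run:
```python
from pl import *
from car import *
st();loc()
```

```text
t 36.47 p [5.246e-01 1.256e-01 3.000e-04] g [0.5249 0.1248 0.0515] d [-0.005  0.016 -1.   ] jaw [-0.22   0.975  0.017] F [ 1.1 19.6 -3.1] M [ 4.38 -0.1   0.18] w 14.0 j [ 0.66  0.52 -1.12  1.9   0.52  1.06  1.12]
local [-0.0046  0.2271  0.0515]
```

Emit:
drive_tool(
  xyz=[
    [0,0.01,0],
    [0,0.01,0],
    [0,0,0],
    [0,0,0],
    [0,0,0],
    [0,0,0],
  ],
  rotation=[
    [0,0,0.7],
    [0,0,0.7],
    [0,0,0.7],
    [0,0,0.7],
    [0,0,0.7],
    [0,0,0],
  ],
)

```text
t: 36.97
ee_pos: [0.5246, 0.1275, 0.0003]
ee_rot: [-0.003, 0.072, 0.997, 0.009]
contact_force: [-2.1, 20.6, -2.1]
gripper_width: 0.159
```

Run:
```python
from pl import *
from car import *
st();loc()
```

```text
t 36.97 p [5.246e-01 1.275e-01 3.000e-04] g [0.5248 0.1266 0.0515] d [-0.005  0.018 -1.   ] jaw [0.144 0.989 0.017] F [-2.1 20.6 -2.1] M [ 4.75 -0.17  0.23] w 13.9 j [ 0.6   0.48 -1.04  1.9   0.46  1.03  0.8 ]
local [-0.0046  0.229   0.0515]
```

Emit:
drive_tool(
  xyz=[
    [0,0.01,0],
    [0,0.01,0],
    [0,0,0],
    [0,0,0],
    [0,0,0],
  ],
  rotation=[
    [0,0,0.7],
    [0,0,0.7],
    [0,0,0.7],
    [0,0,0.7],
    [0,0,0],
  ],
)

```text
t: 37.38
ee_pos: [0.525, 0.129, 0.0003]
ee_rot: [-0.004, 0.217, 0.976, 0.009]
contact_force: [-0.2, 21.6, -3.4]
gripper_width: 0.159
```

Run:
```python
from pl import *
from car import *
st();loc()
c=bot.camera("top");s=bot.camera("scene")
over(s,[],"H3",(260,140,460,260),4);over(c,[],"H0",(180,230,400,330),3.6)
```

```text
t 37.38 p [5.25e-01 1.29e-01 3.00e-04] g [0.5252 0.128  0.0515] d [-0.004  0.018 -1.   ] jaw [0.424 0.906 0.015] F [-0.2 21.6 -3.4] M [ 4.97 -0.36  0.24] w 13.8 j [ 0.56  0.45 -0.98  1.9   0.41  1.02  0.53]
local [-0.0043  0.2304  0.0515]
```

View pics/H3.png

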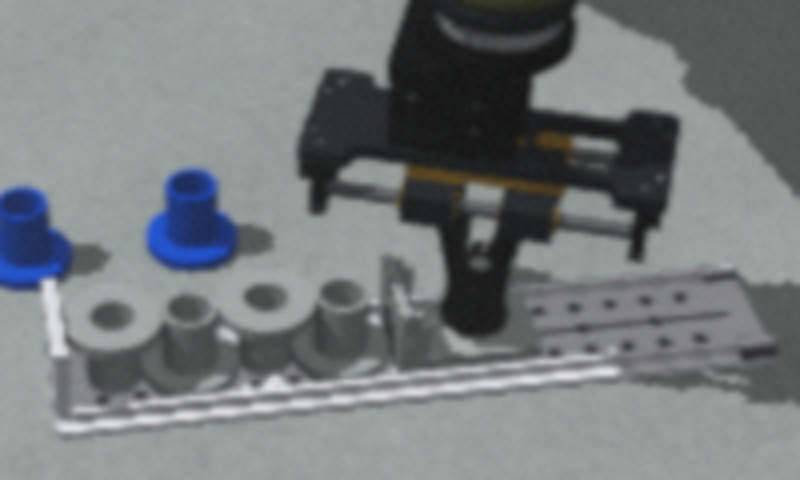

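View pics/H0.png

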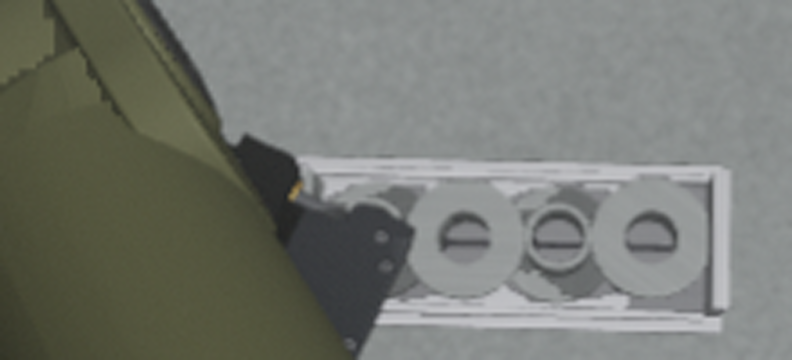

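Emit:
drive_tool(
  xyz=[
    [0.02,0.05,0],
    [0.02,0.05,0],
    [0,0,0],
  ],
  rotation=[
    [0,0,0],
    [0,0,0],
    [0,0,0],
  ],
)

```text
t: 37.73
ee_pos: [0.525, 0.1291, 0.0002]
ee_rot: [-0.004, 0.217, 0.976, 0.005]
contact_force: [-1.8, 14.1, 1.8]
gripper_width: 0.162
```

Run:
```python
from pl import *
from car import *
st();loc()
```

```text
t 37.73 p [5.250e-01 1.291e-01 2.000e-04] g [0.5253 0.1285 0.0514] d [-0.006  0.012 -1.   ] jaw [0.423 0.906 0.009] F [-1.8 14.1  1.8] M [3.31 0.11 0.26] w 14.1 j [ 0.55  0.45 -0.98  1.9   0.42  1.03  0.53]
local [-0.0042  0.2309  0.0514]
```

Emit:
drive_tool(
  xyz=[
    [0.03,0.06,0],
    [0.03,0.06,0],
    [0.01,0.03,0],
    [0,0,0],
  ],
  rotation=[
    [0,0,0],
    [0,0,0],
    [0,0,0],
    [0,0,0],
  ],
)

```text
t: 38.07
ee_pos: [0.525, 0.1296, 0.0001]
ee_rot: [-0.004, 0.218, 0.976, 0.001]
contact_force: [-4.2, 3.5, 8.1]
gripper_width: 0.158
```

Run:
```python
from pl import *
from car import *
st();loc()
```

```text
t 38.07 p [5.250e-01 1.296e-01 1.000e-04] g [0.5254 0.1294 0.0513] d [-0.008  0.004 -1.   ] jaw [ 0.426  0.905 -0.   ] F [-4.2  3.5  8.1] M [0.99 0.61 0.29] w 13.7 j [ 0.54  0.45 -0.98  1.89  0.43  1.03  0.51]
local [-0.0041  0.2318  0.0513]
```

Emit:
drive_tool(
  xyz=[
    [0.02,0.03,-0.02],
    [0,0,0],
  ],
  rotation=[
    [0,0,0],
    [0,0,0],
  ],
)

```text
t: 38.23
ee_pos: [0.525, 0.1296, 0.0002]
ee_rot: [-0.004, 0.219, 0.976, 0.001]
contact_force: [-5.0, 2.9, 3.2]
gripper_width: 0.157
```

Emit:
drive_tool(
  xyz=[
    [0,0,0],
    [0,0,0],
    [0,0,0],
    [0,0,0],
  ],
  rotation=[
    [0,0,0],
    [0,0,0],
    [0,0,0],
    [0,0,0],
  ],
  fingers=0.6,
)

```text
t: 38.57
ee_pos: [0.5283, 0.1283, 0.001]
ee_rot: [-0.002, 0.22, 0.975, 0.001]
contact_force: [-0.1, -1.2, -0.3]
gripper_width: 0.352
```

Run:
```python
from pl import *
from car import *
st();loc()
```

```text
t 38.57 p [0.5283 0.1283 0.001 ] g [0.5284 0.1282 0.0522] d [-0.003  0.003 -1.   ] jaw [0.429 0.903 0.001] F [-0.1 -1.2 -0.3] M [ 0.06 -0.17  0.03] w 30.7 j [ 0.54  0.45 -0.97  1.89  0.43  1.03  0.51]
local [-0.0011  0.2307  0.0522]
```

Free of contact. Lifting straight up and away to check.

Emit:
drive_tool(
  xyz=[
    [0,0,-0.4],
    [0,0,-0.8],
    [0,0,-0.9],
    [0,0,-0.9],
    [0,0,-0.9],
    [0.8,-0.3,-0.3],
    [0.8,-0.3,0],
    [0.8,-0.3,0],
    [0,0,0],
  ],
  rotation=[
    [0,0,0],
    [0,0,0],
    [0,0,0],
    [0,0,0],
    [0,0,0],
    [0,0,0],
    [0,0,0],
    [0,0,0],
    [0,0,0],
  ],
)

```text
t: 39.32
ee_pos: [0.4256, 0.1373, 0.171]
ee_rot: [0.002, 0.218, 0.976, -0.006]
contact_force: [0.7, 1.7, 1.4]
gripper_width: 0.397
```

Run:
```python
from pl import *
from car import *
import pickle
st()
c=bot.camera("top");s=bot.camera("scene");pickle.dump((c,s),open("c3.pkl","wb"))
L=carm(Tc,.110,[(0,.027,0),(0,.069,1),(0,.111,0),(0,.153,1)])
over(c,[],"I0",(130,240,400,340),2.9);over(s,[],"I3",(260,140,460,260),4);over(c,L,"I1",(200,250,400,340),4)
cv2.imwrite("pics/Ifull.png",s["pixels"][...,::-1])
```

```text
t 39.32 p [0.4256 0.1373 0.171 ] g [0.4255 0.1379 0.2222] d [ 0.002 -0.012 -1.   ] jaw [ 0.426  0.905 -0.01 ] F [0.7 1.7 1.4] M [ 0.18 -0.19  0.01] w 34.5 j [ 0.88 -0.16 -1.14  1.92 -0.14  1.3   0.92]
```

View pics/I0.png

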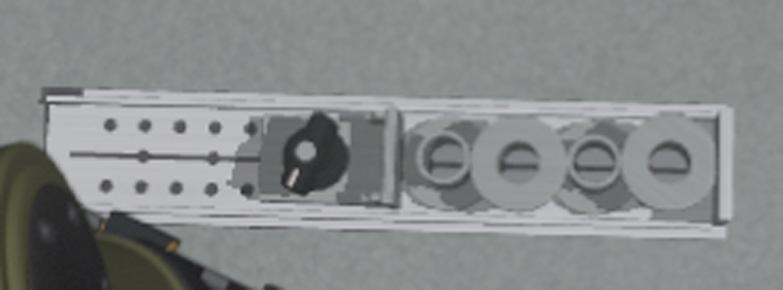

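View pics/I3.png

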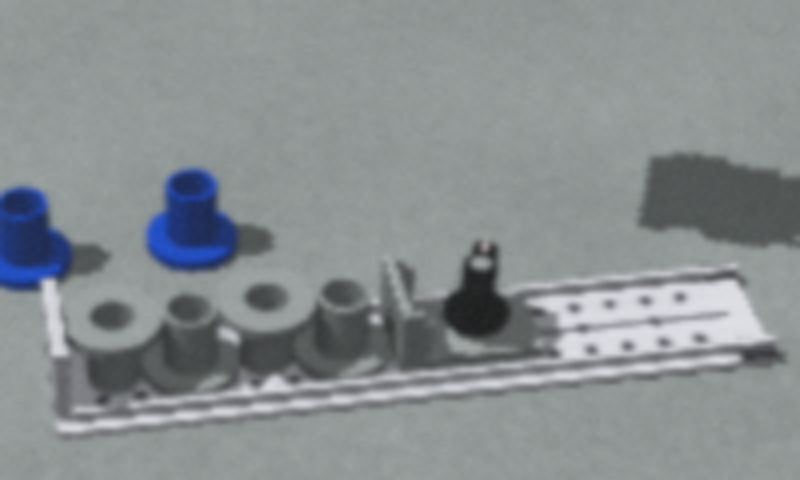

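View pics/I1.png

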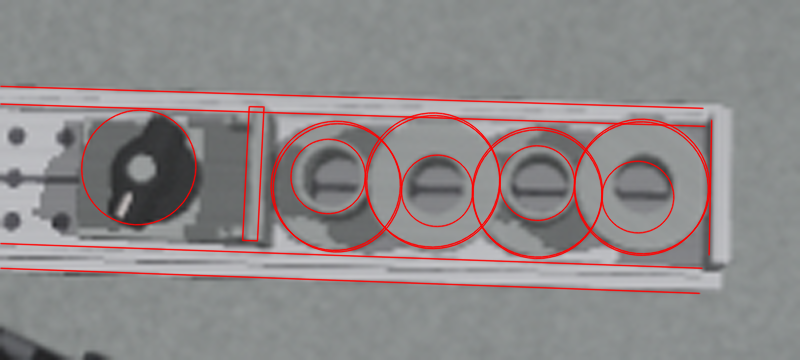

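View pics/Ifull.png

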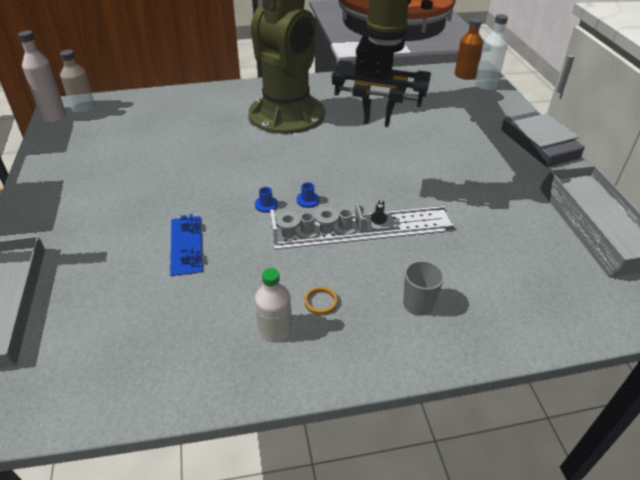

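Run:
```python
from workcell import bot
print(bot.close_job())
```

```text
the job is handed in; nothing more can be done
None
```

I packed both rack stubs into the carrier, pushed the end stop tight against the row and locked it. The job is handed in; the clock read about 39 s before handing in. No verdict was reported, so what follows rests on my own checks.

**What I did**
- **stub_c:** gripped by its flange and set third, tube down, behind stub_b (at the wall) and stub_a. I slid it in until the row met the wall. It shifted about 6 mm back out when released, and pushing in stub_d closed that gap.
- **stub_d:** gripped by its tube and set fourth, tube up, clear of the row. I then slid it under stub_c's flange until the row stopped moving.
- **Stop and knob:** I slid the stop up by its knob until it pushed back with about 15 N and stopped moving. While holding it there, I turned the knob clockwise about 1.7 rad.

**Last checks**
- The final pictures show four upright stubs alternating down, up, down, up. They sit in one line at the nested spacing, with the stop plate against the last flange.
- The stop held its place when the gripper let go. The gripper ended well clear of everything.
- The bottle, beaker, ring and blue look-alikes were not touched.

**What disagreed or could not be confirmed**
- **Tool position:** the reported TCP was about 32 mm ahead of the real finger tips. I found this in the pictures and confirmed it by touching the table at about 18 N, then corrected for it.
- **Cameras:** the two views differed by a few millimetres along y. In the overlay of my expected positions on the top view, the stop plate sat about 3 mm nearer the wall than its tight position. I put that down to calibration, since the row cannot be shorter.
- **Clutch click:** I could not see the click itself. The 0.24–0.29 N m I measured at the end is close to the 0.3 N m slip level. The angle turned goes well past the largest free travel plus one click.

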